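Load a panel into the drill jig and lock the leaf with its pin

ROBOT

A 7-joint arm with a two-finger parallel gripper is mounted at the origin on a cart in front of the work surface, level with it; the furniture and walls round the work are solid. World frame = base frame: x ahead of the robot, y to its left, z up, the work surface at z = 0. Lengths are in m, angles in degrees, forces in N, time in s.
With the tool pointing down it reaches from about 0.35 to 0.9 m from the base axis. Payload 8.1 kg.
Tool frame: the origin (TCP) lies between the finger pads; the fingertips stand 19 mm ahead of it and the grasp point (between the pads) is the TCP (env.tip_reach is the distance from the TCP to the fingertips, in m); z points along the fingers, y is the line along which they close (so a half turn about z gives the same grasp; the last joint's range is limited). The gripper opens to 92 mm and grips with 3 to 60 N. Pads are 19 mm wide; open, the fingers measure 130 mm over their backs; the gripper's body (75 mm by 190 mm) begins 47 mm behind the grasp point.
Start: joints at [65.168, 24.895, 1.432, 90.138, -0.665, 64.973, -4.303], TCP at [0.203, -0.591, 0.246] pointing down, gripper open.
Joint ranges: [-149.89, 149.89], [-25.12, 119.58], [-72.63, 75.52], [4.76, 147.25], [-75.54, 255.54], [6.69, 114.76], [-157.13, 157.13]. Speed limits (degrees/s): [127.2, 127.2, 172.46, 172.46, 180, 180, 180].

INTERFACE

Orientations are given as [roll, pitch, yaw] about the fixed x, y, z axes, in that order (R = Rz(yaw) Ry(pitch) Rx(roll)).
In Python, from workcell import env gives the robot as it stands.
- The arm moves only by the shell command python3 inch.py 'ROWS' [FORCE]. ROWS is a JSON list of rows, 1 to 8 of them, each of 5 numbers: the opening from 0.0 (shut) to 1.0 (fully open), then dx, dy, dz in m, then a turn about the tool's z in degrees; each row is the pose to reach, as a shift and turn from the pose commanded when the command began, along the tool's axes at that moment; what a row does not reach only later rows make up. A row lasts 1/12 s, in which the tool goes at most 0.0417 m and 7.16 degrees, less where a joint would pass 70% of its speed; a pose out of reach is approached as far as the arm can. The fingers move at their own pace and stop on an object; FORCE is the grip in N (left out, the last holds). Time passes only in rows, so rows that do not move let the fingers close. It prints the time, the measured TCP pose, the force, the opening and the grip force at its end.
- env.observe(): the state, without advancing time (a new reading comes with each control period).
- env.camera(name): name is "scene" or "top" or "wrist"; returns (picture, depth): 480x640x3 uint8, blue, green, red; 480x640 float32, m along the optical axis (not along the pixel's ray), 0 where there is no reading.
- env.calibration(name): a dict with "vertical_fov" (degrees; the focal length in pixels is half the picture's height over the tangent of half this angle, whatever the lens; pixels are square), "cx", "cy" (the principal point, pixels), "origin" and "orientation" of the camera in the world. Camera axes: x right, y up, looking along -z (the intrinsics and any distortion apply to the point x, -y, -z); pixel columns grow to the right and rows downward; lengths in m; the calibration is good to about 2 mm. A picture is of the moment at which its call begins: read the wrist's pose just before it. calibration takes no time and is no camera call; for the wrist camera it gives the pose at the moment of the call.
- env.close_job(): hands the job in; it is judged then, once.
The state is a dict: "t": time; "joint_positions": joint angles; "joint_velocities": joint speeds; "tau": joint torques, N m; "ee_pos": TCP position; "ee_rot": TCP orientation; "ft_force": force on the tool from outside, world axes, zero at the start; "wrist_torque": the same for the moment, N m; "grip_width": opening from 0.0 (shut) to 1.0 (fully open); "finger_force": force on a finger pad.
Only numpy, scipy, OpenCV 4.12 (cv2) and the standard library are available. Lean on these libraries where they do the work, as an engineer would, in place of code of your own. Each camera call takes 0.05 s, during which the arm holds its last target. There are 200 camera calls.

TASK

Get the small drill jig ready for drilling: press on the blue-filmed panel blank that lies in it and drag it back until it is hard against the front stop, swing the leaf all the way down over it, then push the red-handled lock pin through the lugs and the leaf's eye until it is fully home, and leave it there. Do not disturb the side cutters, the screw dish or the yellow screwdriver beside it.

Things in the scene. Friction and masses are not known exactly. Their poses are not given: they have to be found in the camera images.
- jig: Small leaf drill jig, green base, fixed to the bench. Origin on the bench under it; x from its front (stop and lugs, nearest the robot) to its rear (hinge), y to the left, z up. Base x -52 to 80, y -48 to 48 mm, top (nest floor) at z 22 mm. Steel rails y 33.5 to 45 mm on each side, x -50 to 50, tops at z 36 mm. In front a nose, y -23 to 23, to x -83 mm, carries two upright lugs
- bore (a point): Midpoint between the jig's two steel lugs on the axis of their 10 mm bores, which run along the jig's y; at x -64, y 0, z 66 mm in the jig's frame. Each lug is 12 mm thick (7.5 to 19.5 mm either side of this point), 22 mm wide in x, round-headed, tops at z 77 mm. The pin may enter from either side
- stop_face (a point): Middle of the rear face of the front stop, which the panel's front edge must meet; at x -42, y 0, z 24.5 mm in the jig's frame. The stop is a steel bar between the rails, x -50 to -42 mm, top at z 31 mm (screw heads 32)
- leaf (a joint): Leaf (aluminium drill plate, four brass bushes) on a hinge along the jig's y at x 66, z 43 mm. 0 = fully down, 1.75 rad = open, just past upright. Damped: once pulled past upright towards the robot, it sinks shut by its weight in about 2 s. A heel under it drops behind a seated panel; with the panel a few mm off the stop it lands on it and the leaf stays up
- leaf_eye (a point): Centre of the leaf's eye: steel lug, 12 mm thick along y, 22 mm diameter, 10 mm bore along y, 130 mm from the hinge along the leaf, 23 mm off its mid-plane on the upper side (open: behind the leaf, away from the robot, and its topmost part, free to pinch across its 12 mm from above). Leaf down: it stands between the two lugs, 1.5 mm gap each side, bores in line
- leaf_edge (a point): Middle of the leaf's 16 mm wide front cross bar on its upper face, 100 mm from the hinge: where to press it down. Closed, the leaf lies at z 38 to 48 mm (bushes to 53), x -42 to 74, y -40 to 40 mm, with a 32 mm wide window in its middle and a 12 mm wide tongue in front that carries the eye
- panel: Aluminium panel blank, blue film on top, 80 (jig x) x 64 (jig y) x 5 mm, 0.07 kg, loose in the jig between the rails (1.5 mm play each side, sunk, so not grippable), slides easily on the smooth nest floor; top 27 mm above the bench. Origin: centre of its underside. Starts 12 to 24 mm behind the stop. A stack of three like it on the left is not needed
- panel_front (a point): Middle of the panel's front edge, 40 mm in front of its centre, at half its thickness
- pin: Lock pin: 8 mm steel shank, 58 mm long, last 7 mm tapered; red handle 16 wide, 32 long, 32 mm tall behind an 18 mm dark collar, 4.5 mm thick. 0.06 kg. Origin on the shank axis at the collar's front face, x to the nose, z up; handle x -4.5 to -36.5, z -16 to 16 mm. Lies level on its handle, axis 16 mm above the bench, right of the jig, nose to the left
- pin_middle (a point): Point on the shank axis 19.5 mm in front of the collar's face; coincides with the bore point when the pin is fully home (collar against a lug)
- pin_nose (a point): Tip of the pin's tapered nose, 58 mm in front of the collar's face
- side_cutter: Side cutters with blue handles, 55x134x12 mm, lying to the left of the jig near the bench's front edge; leave alone
- screw_dish: Round grey dish with screws, 72 mm diameter, 18 mm high, to the right behind the pin; leave alone
- driver_yellow: Screwdriver with yellow handle, 174 mm long, 24 mm high, lying on the bench to the left of the jig; leave alone

How it is judged:
By the outcome, as a careful person would: the job done as asked, in the order asked, and still so for the second after the job is handed in, with the robot touching nothing.
It also fails if it takes over 61 s, if anything falls off the work surface, if the arm or the gripper's body presses on something with over 40 N, if the wrist force passes 120 N, or if a joint passes its speed limit or range.

## Working session

There is one attempt and no reset: what is moved stays moved. The work goes in short steps, Python scripts to look and compute and a shell command to move; the robot and the scene stay as the last step left them, time stands still between calls to the robot, and variables do not carry over. Pictures are saved under pics/ and viewed, at most 10 in all, crops included, and the job is handed in when it is done.

```bash
ls; mkdir -p pics; python3 - <<'E'
from workcell import env
import cv2
for n in("scene","top"):
    p,d=env.camera(n);cv2.imwrite(f"pics/{n}0.png",p);c=env.calibration(n);print(n,c)
    import numpy as np; np.savez(f"pics/{n}0.npz",p=p,d=d)
print(env.observe())
E
```

```text
inch.py
pics
workcell.py
scene {'vertical_fov': 43.098261405193945, 'cx': 321.4518789570314, 'cy': 237.19106615690484, 'origin': array([-0.30450867,  0.52186444,  0.51842146]), 'orientation': array([  65.99673508,    0.54669495, -121.26939969])}
top {'vertical_fov': 48.58594117491761, 'cx': 328.01320926082883, 'cy': 245.32078744972063, 'origin': array([0.42406757, 0.01960186, 0.99306742]), 'orientation': array([ 6.06899354e+00,  4.14593195e-02, -8.86482187e+01])}
{'t': 0.1, 'joint_positions': array([65.16978134, 24.93336963,  1.43138761, 90.18487119, -0.66308158,
       64.97379566, -4.3025314 ]), 'joint_velocities': array([-0.0139611 , -0.13847347, -0.04124612, -0.16960866,  0.12026195,
        0.00341368,  0.00283941]), 'tau': array([ 3.36695135e-03, -6.69126534e+01,  9.88273658e-01, -3.15145934e+01,
       -6.04859646e-02,  3.73471272e-02,  8.35010337e-05]), 'ee_pos': array([ 0.20277542, -0.59072166,  0.24500704]), 'ee_rot': array([-1.79916745e+02,  9.22705934e-03,  1.89482703e+01]), 'ft_force': array([ 0.11099035, -0.85462902,  0.28026002]), 'wrist_torque': array([ 0.02612032, -0.03613568, -0.00808375]), 'finger_force': 0.0, 'grip_width': 1.0044238187173027}
```
View pics/top0.png

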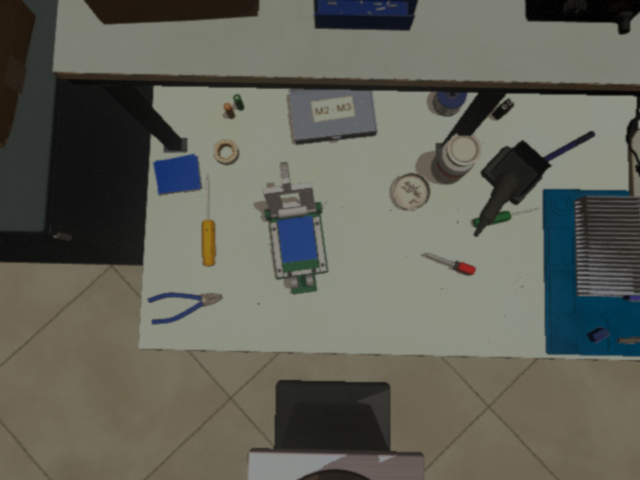

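View pics/scene0.png

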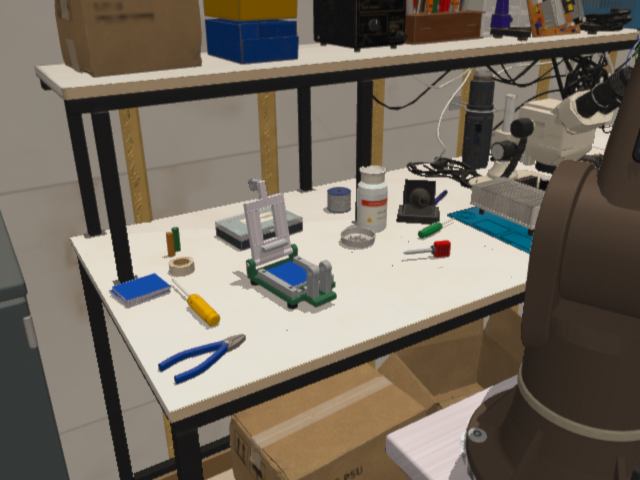

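The top view shows the jig at about (297,245) with its open leaf at (288,190) and nose at (303,285). The pin has its handle at (465,268) and nose at (425,254). The dish is at (410,191), the driver at (208,240) and the cutters at (185,305).

```bash
cat > h.py <<'E'
import numpy as np, cv2
from scipy.spatial.transform import Rotation as R
from workcell import env
def cam(n):
    c=env.calibration(n); p,d=env.camera(n); return p,d,c
def rays(c,uv):
    uv=np.atleast_2d(np.array(uv,float)); f=240/np.tan(np.radians(c["vertical_fov"]/2))
    v=np.c_[(uv[:,0]-c["cx"])/f,-(uv[:,1]-c["cy"])/f,-np.ones(len(uv))]
    return v@R.from_euler("xyz",c["orientation"],degrees=True).as_matrix().T
def plane(c,uv,z):
    r=rays(c,uv); return c["origin"]+r*((z-c["origin"][2])/r[:,2])[:,None]
def pts(c,d,uv):
    uv=np.atleast_2d(uv).astype(int); return c["origin"]+rays(c,uv)*d[uv[:,1],uv[:,0]][:,None]
def project(c,P):
    f=240/np.tan(np.radians(c["vertical_fov"]/2))
    q=(np.atleast_2d(P)-c["origin"])@R.from_euler("xyz",c["orientation"],degrees=True).as_matrix()
    return np.c_[c["cx"]-f*q[:,0]/q[:,2], c["cy"]+f*q[:,1]/q[:,2]]
def tri(c1,u1,c2,u2):
    a,b=rays(c1,u1)[0],rays(c2,u2)[0]; s=np.linalg.lstsq(np.c_[a,-b],c2["origin"]-c1["origin"],rcond=None)[0]
    A,B=c1["origin"]+a*s[0],c2["origin"]+b*s[1]; return (A+B)/2,np.linalg.norm(A-B)
def mask(p,lo,hi,box=None):
    m=cv2.inRange(cv2.cvtColor(p,cv2.COLOR_BGR2HSV),lo,hi)
    if box: k=np.zeros_like(m);x0,y0,x1,y1=box;k[y0:y1,x0:x1]=1;m*=k
    return m
def big(m):
    c=max(cv2.findContours(m,0,2)[0],key=cv2.contourArea); return c
E
python3 - <<'E'
from h import *
z=np.load("pics/top0.npz");p,d=z["p"],z["d"];c=env.calibration("top")
def show(n,m,zz):
    k=big(m);r=cv2.minAreaRect(k);b=cv2.boxPoints(r);print(n,cv2.contourArea(k),np.round(plane(c,b,zz),4)[:,:2].tolist(),"cen",plane(c,[r[0]],zz)[0].round(4))
blue=mask(p,(100,120,60),(130,255,255),(260,200,340,300))
show("panel",blue,.027)
show("red",mask(p,(0,150,80),(8,255,255),(400,220,500,300))|mask(p,(172,150,80),(180,255,255),(400,220,500,300)),.032)
show("base",mask(p,(40,100,30),(90,255,255),(255,190,340,300)),.022)
print("nose",plane(c,[[424,254]],.016))
for u in [(297,245),(465,268),(300,290),(288,190),(285,168),(410,191),(320,80),(300,260),(380,320)]: print(u,pts(c,d,u)[0].round(4))
cv2.imwrite("pics/top0c.png",cv2.resize(np.hstack([p[150:310,250:350],p[150:310,400:500]]),None,fx=3.7,fy=3.7,interpolation=cv2.INTER_CUBIC))
E
```

```text
panel 1417.5 [[0.5725, 0.1175], [0.5822, 0.055], [0.5026, 0.0427], [0.4931, 0.1047]] cen [0.5374 0.08   0.027 ]
red 101.0 [[0.4885, -0.2121], [0.5016, -0.2165], [0.493, -0.2441], [0.4799, -0.2397]] cen [ 0.4907 -0.2281  0.032 ]
base 189.0 [[0.4919, 0.104], [0.5026, 0.0439], [0.4894, 0.0415], [0.4787, 0.1016]] cen [0.4906 0.0728 0.022 ]
nose [[ 0.51597421 -0.15461833  0.016     ]]
(297, 245) [0.5259 0.0793 0.0278]
(465, 268) [ 0.4909 -0.2264  0.0305]
(300, 290) [0.4443 0.0718 0.0219]
(288, 190) [0.6016 0.0889 0.1511]
(285, 168) [0.6305 0.0923 0.1792]
(410, 191) [ 0.6355 -0.1293  0.0067]
(320, 80) [0.7015 0.0367 0.3495]
(300, 260) [0.4985 0.073  0.0286]
(380, 320) [ 3.929e-01 -7.660e-02  3.000e-04]
```

View pics/top0c.png

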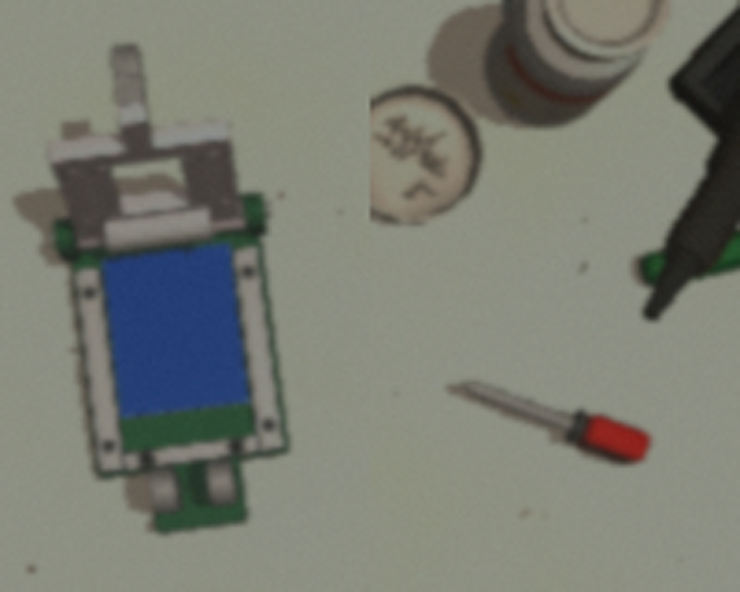

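The crop agrees with the measurement. The panel is 80 x 63 mm as found, at yaw about 8.8°, with a green gap of about 13–15 mm in front of the stop. The pin's nose points up-left. I'll move the wrist camera over the jig next.

```bash
cat > rel.py <<'E'
import sys
from h import *
# usage: rel.py x y z yaw -> tool-axis shift
o=env.observe(); M=R.from_euler("xyz",o["ee_rot"],degrees=True)
t=np.array(list(map(float,sys.argv[1:4])))
print("d",M.inv().apply(t-o["ee_pos"]).round(4),"turn",-(float(sys.argv[4])-o["ee_rot"][2]),o["ee_pos"].round(4),o["ee_rot"].round(2),o["joint_positions"].round(1))
E
python3 rel.py .44 -.10 .33 8.8; python3 -c "
from h import *
c=env.calibration('wrist');o=env.observe();M=R.from_euler('xyz',o['ee_rot'],degrees=True)
print(c,M.inv().apply(c['origin']-o['ee_pos']),M.inv().apply(rays(c,[[320,240]])))"
```

```text
d [ 0.3837 -0.3872 -0.0845] turn 10.14827027059679 [ 0.2028 -0.5907  0.245 ] [-1.7992e+02  1.0000e-02  1.8950e+01] [65.2 24.9  1.4 90.2 -0.7 65.  -4.3]
{'vertical_fov': 60.17275163242069, 'cx': 322.55750953754983, 'cy': 240.1243014958969, 'origin': array([ 0.26449494, -0.57119981,  0.38476814]), 'orientation': array([-1.40871230e+01,  5.21106271e-02, -7.10549659e+01])} [ 0.06469158  0.00137411 -0.13977366] [[-0.24294938 -0.00566026  0.97004215]]
```

```bash
python3 rel.py .45 -.14 .25 -81.2
```

```text
d [ 0.3802 -0.346  -0.0046] turn 100.1482702705968 [ 0.2028 -0.5907  0.245 ] [-1.7992e+02  1.0000e-02  1.8950e+01] [65.2 24.9  1.4 90.2 -0.7 65.  -4.3]
```

```bash
python3 inch.py '[[1,0.03,-0.027,0,7],[1,0.06,-0.054,0,14],[1,0.09,-0.081,0,21],[1,0.12,-0.108,0,28],[1,0.15,-0.135,0,35],[1,0.18,-0.162,0,42],[1,0.21,-0.19,0,49],[1,0.24,-0.217,0,56]]'; python3 rel.py .45 -.14 .25 -81.2
```

```text
t: 0.77
ee_pos: [0.3522, -0.3206, 0.2456]
ee_rot: [-180.0, 0.0, -34.3]
ft_force: [1.7, -0.7, -0.3]
grip_width: 0.999
finger_force: 0.0
d [-0.0211 -0.2042 -0.0044] turn 46.85991787791959 [ 0.3522 -0.3206  0.2456] [-1.800e+02  2.000e-02 -3.434e+01] [ 33.1  11.    3.3 110.3  -0.7  58.7 -87.7]
```

```bash
python3 rel.py .5 .07 .25 188.8; python3 inch.py '[[1,-0.01,-0.03,0,-7],[1,-0.02,-0.06,0,-14],[1,-0.03,-0.09,0,-21],[1,-0.04,-0.12,0,-28],[1,-0.05,-0.15,0,-35],[1,-0.06,-0.18,0,-42],[1,-0.07,-0.21,0,-49],[1,-0.08,-0.24,0,-56]]'; python3 rel.py .5 .07 .25 188.8
```

```text
d [-0.0983 -0.4058 -0.0043] turn -223.14008212208043 [ 0.3522 -0.3206  0.2456] [-1.800e+02  2.000e-02 -3.434e+01] [ 33.1  11.    3.3 110.3  -0.7  58.7 -87.7]
t: 1.43
ee_pos: [0.4198, -0.0773, 0.2457]
ee_rot: [180.0, 0.0, 22.3]
ft_force: [0.3, -0.7, 0.6]
grip_width: 1.0
finger_force: 0.0
d [ 0.1301 -0.1059 -0.0043] turn -166.50299238912055 [ 0.4198 -0.0773  0.2457] [1.80e+02 1.00e-02 2.23e+01] [ 17.    7.4 -15.2 115.    2.3  57.9 -67. ]
```

```bash
python3 inch.py '[[1,0,0,0,-7],[1,0,0,0,-14],[1,0,0,0,-21],[1,0,0,0,-28],[1,0,0,0,-35],[1,0,0,0,-42],[1,0,0,0,-49],[1,0,0,0,-56]]'; python3 rel.py .5 .07 .25 188.8;
```

```text
t: 2.1
ee_pos: [0.4196, -0.0789, 0.2455]
ee_rot: [-180.0, 0.0, 78.3]
ft_force: [-0.2, 0.0, -0.2]
grip_width: 1.0
finger_force: 0.0
d [ 0.1621  0.0485 -0.0045] turn -110.49972839848778 [ 0.4196 -0.0789  0.2455] [-179.96    0.     78.3 ] [ 22.1   7.9 -20.6 114.6   3.3  58.  -11.8]
```

```bash
python3 - <<'E'
from h import *
p,d,c=cam("wrist");cv2.imwrite("pics/w1.png",p);np.savez("pics/w1.npz",p=p,d=d,o=c["origin"],r=c["orientation"])
print(project(c,[[.4907,-.2281,.032],[.516,-.1546,.016],[.5246,.078,.022],[.44,.07,.022]]))
E
python3 inch.py '[[1,0.02,0.006,0,-7],[1,0.04,0.012,0,-14],[1,0.06,0.018,0,-21],[1,0.08,0.024,0,-28],[1,0.1,0.03,0,-35],[1,0.12,0.036,0,-42],[1,0.14,0.042,0,-49],[1,0.16,0.048,0,-56]]'
python3 rel.py .5 .07 .25 188.8
```

```text
[[428.18029137 349.88769745]
 [439.64537733 266.58580126]
 [412.51506016 -10.09935689]
 [309.29070187  24.82046878]]
t: 2.82
ee_pos: [0.5005, 0.0684, 0.2455]
ee_rot: [-180.0, -0.0, 134.1]
ft_force: [0.2, 0.3, 0.5]
grip_width: 0.998
finger_force: 0.0
d [ 0.0015  0.0008 -0.0045] turn -54.6952551203691 [0.5005 0.0684 0.2455] [-1.7998e+02 -1.0000e-02  1.3410e+02] [ 12.6  17.3 -33.1 104.5  10.6  61.4  19.6]
```

```bash
python3 inch.py '[[1,0,0,0,-7],[1,0,0,0,-14],[1,0,0,0,-21],[1,0,0,0,-28],[1,0,0,0,-35],[1,0,0,0,-42],[1,0,0,0,-49],[1,0,0,0,-54.5]]'; python3 - <<'E'
from h import *
o=env.observe();print(o["ee_pos"],o["ee_rot"],o["joint_positions"].round(1))
p,d,c=cam("wrist");cv2.imwrite("pics/w2.png",p);np.savez("pics/w2.npz",p=p,d=d,o=c["origin"],r=c["orientation"])
def show(n,m,zz):
    k=big(m);r=cv2.minAreaRect(k);b=cv2.boxPoints(r);print(n,cv2.contourArea(k),np.round(plane(c,b,zz),4)[:,:2].tolist(),"cen",plane(c,[r[0]],zz)[0].round(4),r[0])
show("panel",mask(p,(100,120,60),(130,255,255)),.027)
E
```

```text
t: 3.48
ee_pos: [0.5001, 0.0675, 0.2455]
ee_rot: [-180.0, -0.0, -171.4]
ft_force: [-0.5, 0.4, -1.2]
grip_width: 0.999
finger_force: 0.0
[0.50005703 0.06746655 0.2454743 ] [-1.79997110e+02 -3.41260625e-02 -1.71365888e+02] [ 20.9  19.6 -44.3 104.   15.3  62.6  69.8]
panel 5186.5 [[0.5022, 0.0426], [0.4931, 0.1024], [0.5694, 0.1159], [0.579, 0.053]] cen [0.5349 0.0783 0.027 ] (330.5, 252.5)
```

View pics/w2.png

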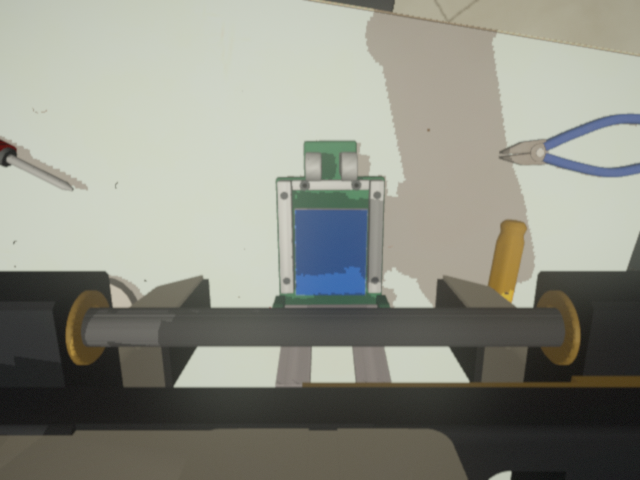

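The wrist view shows the panel at (330,252), the stop bar at about row 185, the lugs at (313,165) and (349,165), and the rail front corners near (277,180) and (385,180). The wrist panel position agrees with the top view to about 1 mm. Next I'll zoom in to pick out the corners.

```bash
python3 - <<'E'
import cv2,numpy as np
p=cv2.imread("pics/w2.png")[130:230,265:398];cv2.imwrite("pics/w2c.png",cv2.resize(p,None,fx=6,fy=6,interpolation=cv2.INTER_CUBIC)[:600,:798])
E
```

```text
(no output)
```

View pics/w2c.png

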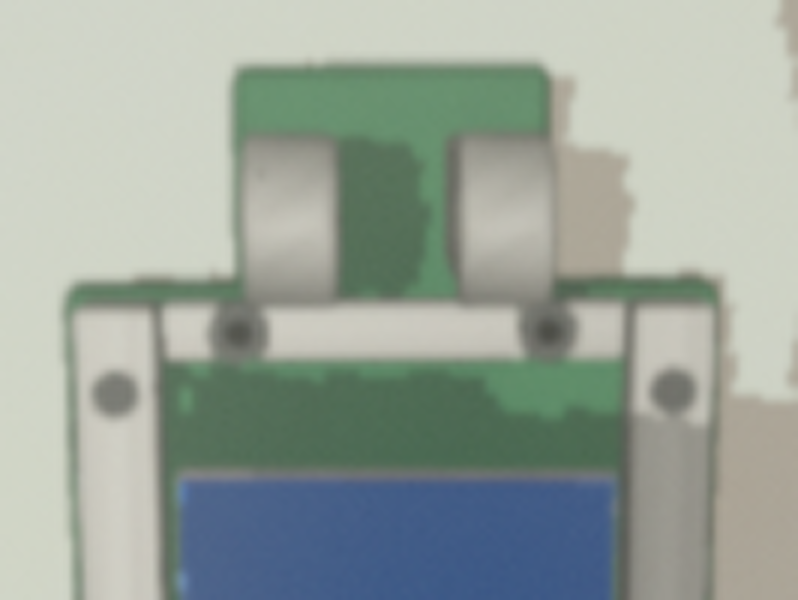

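```bash
cat > jig.py <<'E'
from h import *
from scipy.optimize import least_squares
z=np.load("pics/w2.npz");c=env.calibration("wrist");c["origin"],c["orientation"]=z["o"],z["r"]
px=lambda u,v:(265+u/6-.4,130+v/6-.4)
D=[((70,305),(-50,-45,36)),((715,303),(-50,45,36)),((160,303),(-50,-33.5,36)),((632,303),(-50,33.5,36)),((165,360),(-42,-33.5,31)),((625,359),(-42,33.5,31)),((237,68),(-83,-23,22)),((548,66),(-83,23,22))]
W=np.array([plane(c,[px(*a)],b[2]/1e3)[0,:2] for a,b in D]);J=np.array([b[:2] for a,b in D])/1e3
mod=lambda q:q[:2]+J@R.from_euler("z",q[2]).as_matrix()[:2,:2].T
s=least_squares(lambda q:(mod(q)-W).ravel(),[.52,.08,.15])
q=s.x
P=plane(c,[px(180,478),px(613,476)],.027)
if __name__=="__main__":
    print(q[:2],np.degrees(q[2]));print((1e3*(mod(q)-W)).round(1).tolist())
    Rz=R.from_euler("z",q[2]).as_matrix()[:2,:2];print("panel front in jig",((P[:,:2]-q[:2])@Rz*1e3).round(1))
    for n,v in dict(bore=(-.064,0),stop=(-.042,0),eye=(.112,0),hinge=(.066,0)).items(): print(n,q[:2]+Rz@np.array(v))
    t=np.load("pics/top0.npz");ct=env.calibration("top");print("top",[(W2-mod(q)[k]).round(4).tolist() for k,W2 in [(1,plane(ct,[(250+97/3.7,150+476/3.7)],.036)[0,:2]),(0,plane(ct,[(250+287/3.7,150+450/3.7)],.036)[0,:2])]])
E
python3 jig.py
```

```text
[0.51999346 0.07561981] 8.819511330586222
[[0.2, 0.4], [0.2, 0.2], [0.6, -0.6], [0.3, 0.4], [0.1, -0.9], [-0.2, 0.5], [-0.6, -0.9], [-0.7, 0.9]]
panel front in jig [[-24.2 -31.1]
 [-24.3  32.1]]
bore [0.45675018 0.06580718]
stop [0.47849006 0.06918027]
eye [0.6306692  0.09279191]
hinge [0.58521309 0.08573908]
top [[-0.0003, 0.002], [0.0007, -0.0011]]
```

```bash
python3 rel.py .53 .077 .056 -171.2
```

```text
d [-0.0312  0.0049  0.1894] turn 0.1597732302784891 [0.5001 0.0673 0.2454] [-1.7999e+02 -4.0000e-02 -1.7104e+02] [ 20.9  19.6 -44.3 104.   15.3  62.7  70.1]
```

```bash
python3 inch.py '[[0,-0.015,0.002,0.03,0],[0,-0.031,0.005,0.06,0],[0,-0.031,0.005,0.09,0],[0,-0.031,0.005,0.12,0],[0,-0.031,0.005,0.15,0],[0,-0.031,0.005,0.175,0],[0,-0.031,0.005,0.189,0],[0,-0.031,0.005,0.189,0]]' 20; python3 inch.py '[[0,0,0,0.004,0],[0,0,0,0.008,0],[0,0,0,0.010,0],[0,0,0,0.010,0]]'; python3 rel.py .53 .077 .046 -171.2
```

```text
t: 4.2
ee_pos: [0.528, 0.0764, 0.0536]
ee_rot: [-180.0, -0.3, -171.8]
ft_force: [-0.2, 0.0, 0.2]
grip_width: 0.472
finger_force: 0.0
t: 4.53
ee_pos: [0.5306, 0.0771, 0.0472]
ee_rot: [-180.0, 0.1, -171.6]
ft_force: [0.8, -0.8, 0.7]
grip_width: 0.178
finger_force: 0.0
d [0.0006 0.     0.0012] turn -0.3983278777375574 [0.5306 0.0771 0.0472] [-1.7999e+02  6.0000e-02 -1.7160e+02] [ 11.1  35.9 -35.  111.8  30.4  41.6  56.2]
```

```bash
python3 inch.py '[[0,0,0,0,0],[0,0,0,0,0],[0,0,0,0,0]]'; python3 inch.py '[[0,0,0,0.001,0],[0,0,0,0.002,0],[0,0,0,0.003,0],[0,0,0,0.003,0]]'
```

```text
t: 4.78
ee_pos: [0.5305, 0.0771, 0.0472]
ee_rot: [-180.0, 0.0, -171.6]
ft_force: [-0.5, -0.2, 0.7]
grip_width: 0.009
finger_force: 0.0
t: 5.12
ee_pos: [0.5311, 0.0774, 0.0462]
ee_rot: [-179.9, 0.2, -171.5]
ft_force: [-6.4, -4.1, 29.6]
grip_width: 0.005
finger_force: 14.8
```

```bash
python3 inch.py '[[0,0.002,0,-0.0007,0],[0,0.004,0,-0.0007,0],[0,0.006,0,-0.0007,0],[0,0.008,0,-0.0007,0],[0,0.010,0,-0.0007,0],[0,0.012,0,-0.0007,0],[0,0.014,0,-0.0007,0],[0,0.016,0,-0.0007,0]]'; python3 - <<'E'
import jig
from h import *
o=env.observe();print(o["ee_pos"],o["ft_force"])
p,d,c=cam("wrist")
k=big(mask(p,(100,120,60),(130,255,255)));r=cv2.minAreaRect(k)
Rz=R.from_euler("z",jig.q[2]).as_matrix()[:2,:2]
print(((plane(c,k[:,0],.027)[:,:2]-jig.q[:2])@Rz*1e3).min(0))
cv2.imwrite("pics/w3.png",p)
E
```

```text
t: 5.78
ee_pos: [0.5172, 0.0758, 0.0463]
ee_rot: [180.0, 0.3, -171.6]
ft_force: [3.4, 0.8, 12.2]
grip_width: 0.002
finger_force: 6.2
[0.5171933  0.0757899  0.04628677] [ 3.37949866  0.78419741 12.17033218]
[-36.96829325 -30.0767619 ]
```

```bash
python3 inch.py '[[0,0.002,0,0,0],[0,0.004,0,0,0],[0,0.006,0,0,0],[0,0.007,0,0,0],[0,0.008,0,0,0],[0,0.009,0,0,0],[0,0.009,0,0,0]]'; python3 - <<'E'
import jig
from h import *
o=env.observe();print(o["ee_pos"],o["ft_force"])
p,d,c=cam("wrist")
k=big(mask(p,(100,120,60),(130,255,255)))
Rz=R.from_euler("z",jig.q[2]).as_matrix()[:2,:2]
print(((plane(c,k[:,0],.027)[:,:2]-jig.q[:2])@Rz*1e3).min(0))
cv2.imwrite("pics/w4.png",cv2.resize(p[60:360,160:500],None,fx=2,fy=2))
E
```

```text
t: 6.42
ee_pos: [0.5086, 0.0747, 0.0463]
ee_rot: [179.9, 0.4, -171.5]
ft_force: [4.7, 0.5, 11.4]
grip_width: 0.004
finger_force: 5.6
[0.50863607 0.07467435 0.04630083] [ 4.68158194  0.50744446 11.3657211 ]
[-40.8897114  -30.13745505]
```

View pics/w4.png

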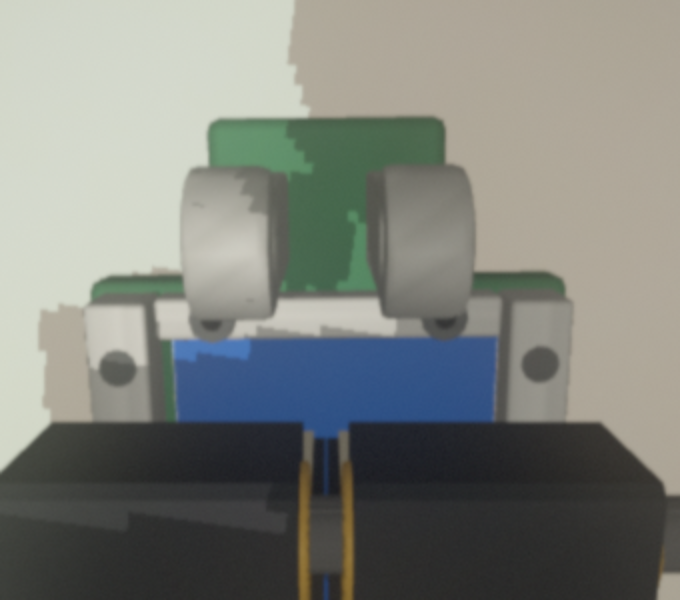

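The panel's blue edge now meets the stop bar (row ~338 of the crop) across its full width. I'll give it one firmer nudge, then lift.

```bash
python3 inch.py '[[0,0,0,0.0006,0],[0,0.002,0,0.0006,0],[0,0.004,0,0.0006,0],[0,0.005,0,0.0006,0],[0,0.005,0,-0.01,0],[0,0.005,0,-0.03,0],[0,0.005,0,-0.06,0],[0,0.005,0,-0.1,0]]'; python3 - <<'E'
import jig
from h import *
Rz=R.from_euler("z",jig.q[2]).as_matrix()[:2,:2]
p,d,c=cam("wrist");k=big(mask(p,(100,120,60),(130,255,255)))
print(((plane(c,k[:,0],.027)[:,:2]-jig.q[:2])@Rz*1e3).min(0))
# eye: from top and scene views; colour is grey so use pixel picks from top crop: tip of tongue
z=np.load("pics/top0.npz");ct=env.calibration("top")
for zz in(.167,.178): print((plane(ct,[(250+125/3.7,150+45/3.7),(250+131/3.7,150+92/3.7)],zz)).round(4).tolist())
d=z["d"];B=[(u,v) for v in range(158,200) for u in range(270,300)]
P=pts(ct,d,B);J=np.c_[(P[:,:2]-jig.q[:2])@Rz,P[:,2]];m=(J[:,2]>.155)&(J[:,0]>.05);J=J[m]*1e3
for a in range(154,190,4):
    s=J[(J[:,2]>=a)&(J[:,2]<a+4)]
    if len(s):print(a,len(s),s.min(0).round(1),s.max(0).round(1))
E
python3 rel.py .6307 .0928 .215 -171.2
```

```text
t: 7.13
ee_pos: [0.4984, 0.0722, 0.144]
ee_rot: [180.0, -0.3, -171.5]
ft_force: [1.6, 0.4, -0.4]
grip_width: 0.006
finger_force: 0.0
[-40.71171611 -29.9488842 ]
[[0.643, 0.0957, 0.167], [0.6225, 0.0924, 0.167]]
[[0.6401, 0.0946, 0.178], [0.6199, 0.0915, 0.178]]
154 6 [ 82.8  -4.6 155. ] [ 84.7   4.9 157.4]
158 8 [ 83.9  -4.8 159.1] [117.4   6.  161.6]
162 8 [ 84.3  -5.  162.9] [118.7   4.1 165.5]
166 9 [ 84.7  -5.  166.5] [104.4   6.9 169.6]
170 22 [ 85.2  -4.9 170. ] [124.1   6.9 173.9]
174 83 [ 86.2  -5.1 174.1] [121.5   7.1 178. ]
178 80 [ 86.2  -4.7 178. ] [120.    6.8 181.6]
182 1 [ 88.   -1.1 184.6] [ 88.   -1.1 184.6]
d [-0.1302 -0.0006 -0.0623] turn -0.2673542375094371 [0.5022 0.0742 0.1521] [ 179.98    0.29 -171.47] [ 17.1  25.8 -41.7 110.6  21.9  51.3  62.9]
```

```bash
python3 inch.py '[[0.4,0,0,-0.035,0],[0.4,-0.01,0,-0.07,0],[0.4,-0.04,0,-0.083,0],[0.4,-0.075,0,-0.083,0],[0.4,-0.105,0,-0.083,0],[0.4,-0.125,0,-0.083,-0.3],[0.4,-0.13,0,-0.083,-0.3],[0.4,-0.13,0,-0.083,-0.3]]'; python3 - <<'E'
from h import *
o=env.observe();print(o["ee_pos"],o["joint_positions"].round(1))
p,d,c=cam("wrist");cv2.imwrite("pics/w5.png",p);print(project(c,[[.6307,.0928,.167],[.6307,.0928,.178]]))
E
python3 rel.py .6307 .0932 .173 -171.2
```

```text
t: 7.85
ee_pos: [0.6293, 0.0921, 0.2269]
ee_rot: [179.9, -0.1, -171.2]
ft_force: [-0.9, -0.6, 0.3]
grip_width: 0.4
finger_force: 0.0
[0.62933482 0.09209309 0.22692454] [ 12.7  32.6 -40.5  87.3  22.   68.4  67.3]
[[326.4305858  271.78211478]
 [326.64812532 279.02281879]]
d [-0.0026  0.0007  0.0541] turn -0.021725966457353252 [0.6283 0.0921 0.2271] [ 1.7997e+02 -9.0000e-02 -1.7122e+02] [ 12.7  32.5 -40.5  87.4  22.   68.4  67.2]
```

View pics/w5.png

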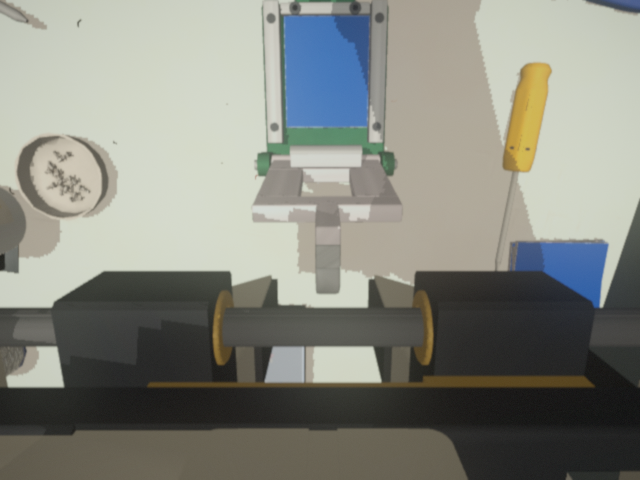

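The panel is flush with the stop. The eye is at (328,283), centred between the fingers and where predicted, so I'll descend and pinch.

```bash
python3 inch.py '[[0.4,-0.002,0.0007,0.025,0],[0.4,-0.002,0.0007,0.045,0],[0.4,-0.002,0.0007,0.054,0],[0,-0.002,0.0007,0.054,0],[0,-0.002,0.0007,0.054,0],[0,-0.002,0.0007,0.054,0],[0,-0.002,0.0007,0.054,0],[0,-0.002,0.0007,0.054,0]]' 8;  python3 inch.py '[[0,0,0,0,0],[0,0,0,0,0]]'
```

```text
t: 8.57
ee_pos: [0.6312, 0.0947, 0.1749]
ee_rot: [179.9, 0.1, -171.2]
ft_force: [-1.6, 6.3, 3.0]
grip_width: 0.13
finger_force: 8.0
t: 8.73
ee_pos: [0.6311, 0.0948, 0.1749]
ee_rot: [179.9, 0.1, -171.2]
ft_force: [-2.1, 5.5, 4.1]
grip_width: 0.128
finger_force: 8.0
```

```bash
python3 inch.py '[[0,0.007,0,-0.0024,0],[0,0.014,0,-0.0043,0],[0,0.020,0,-0.0057,0],[0,0.027,0,-0.0069,0],[0,0.034,0,-0.0076,0],[0,0.041,0,-0.0081,0],[0,0.048,0,-0.0081,0],[0,0.055,0,-0.0079,0]]' 12; python3 inch.py '[[0,0.007,0,0.0008,0],[0,0.014,0,0.0017,0],[0,0.020,0,0.003,0],[0,0.025,0,0.0042,0],[0,0.031,0,0.006,0],[0,0.036,0,0.0077,0]]'
```

```text
t: 9.4
ee_pos: [0.577, 0.0862, 0.1825]
ee_rot: [179.9, 0.2, -171.2]
ft_force: [0.4, 4.3, -1.0]
grip_width: 0.128
finger_force: 12.0
t: 9.9
ee_pos: [0.5413, 0.0805, 0.1747]
ee_rot: [179.9, 0.1, -171.2]
ft_force: [-0.4, 5.6, 1.0]
grip_width: 0.128
finger_force: 12.0
```

```bash
python3 inch.py '[[0.5,0,0,0,0],[0.5,0,0,0,0],[0.5,0,0,0,0],[0.5,0,0,-0.01,0],[0.5,0,0,-0.03,0],[0.5,0,0,-0.05,0],[0.5,0,0,-0.06,0],[0.5,0,0,-0.06,0]]'; python3 inch.py '[[0.2,0,0,0,0],[0.2,0,0,0,0],[0.1,0,0,0,0],[0,0,0,0,0],[0,0,0,0,0],[0,0,0,0,0],[0,0,0,0,0],[0,0,0,0,0]]'; python3 - <<'E'
from h import *
import jig
Rz=R.from_euler("z",jig.q[2]).as_matrix()[:2,:2]
p,d,c=cam("wrist");cv2.imwrite("pics/w6.png",p);np.savez("pics/w6.npz",p=p,d=d,o=c["origin"],r=c["orientation"])
E
```

```text
t: 10.57
ee_pos: [0.5425, 0.0794, 0.2364]
ee_rot: [-180.0, 0.3, -171.3]
ft_force: [-0.3, 0.6, -0.2]
grip_width: 0.498
finger_force: 0.0
t: 11.23
ee_pos: [0.541, 0.079, 0.2335]
ee_rot: [180.0, -0.0, -171.2]
ft_force: [-0.2, 0.3, -0.1]
grip_width: 0.014
finger_force: 0.0
```

View pics/w6.png

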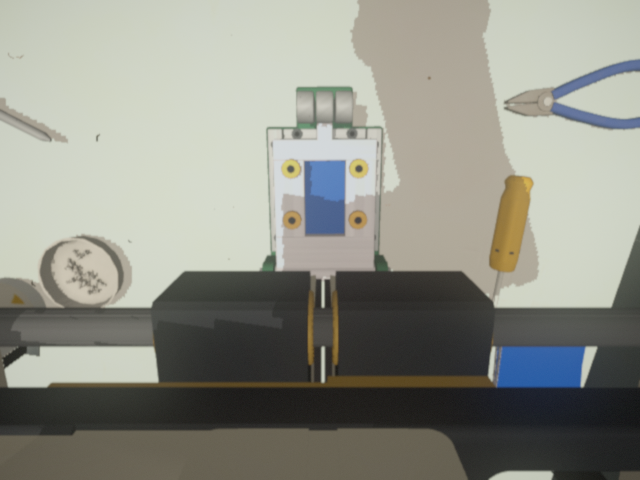

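The leaf is down with its eye between the lugs at (325,107). Next I'll press on its front bar at about (325,148) to make sure it is fully seated.

```bash
python3 rel.py .4874 .0715 .074 -171.2; python3 inch.py '[[0,0.03,0,0.01,0],[0,0.053,0,0.03,0],[0,0.054,0,0.065,0],[0,0.054,0,0.1,0],[0,0.054,0,0.135,0],[0,0.054,0,0.155,0],[0,0.054,0,0.159,0],[0,0.054,0,0.159,0]]'; python3 rel.py .4874 .0715 .067 -171.2
```

```text
d [0.0541 0.0008 0.1596] turn -0.04122740254857149 [0.541  0.079  0.2336] [ 180.     -0.   -171.24] [ 18.   24.4 -43.6  99.5  18.5  63.6  67.4]
t: 11.95
ee_pos: [0.4869, 0.0708, 0.0738]
ee_rot: [180.0, -0.1, -171.2]
ft_force: [0.4, -0.1, 0.4]
grip_width: 0.003
finger_force: 0.0
d [-0.0006  0.0006  0.0068] turn -0.011400116744084698 [0.4869 0.0708 0.0738] [ 1.7999e+02 -1.4000e-01 -1.7121e+02] [ 13.9  31.1 -38.  116.5  28.4  41.8  56.9]
```

```bash
python3 inch.py '[[0,0,0,0.003,0],[0,0,0,0.006,0],[0,0,0,0.007,0],[0,0,0,0.0075,0],[0,0,0,0.008,0],[0,0,0,0.008,0]]'
```

```text
t: 12.45
ee_pos: [0.4881, 0.0707, 0.0673]
ee_rot: [-180.0, 0.1, -171.3]
ft_force: [-0.2, -0.4, 6.5]
grip_width: 0.009
finger_force: 2.2
```

```bash
python3 inch.py '[[0,0,0,0.001,0],[0,0,0,0.001,0],[0.3,0,0,-0.03,0],[0.5,0,0,-0.07,0],[0.5,0,0,-0.11,0],[0.5,0.01,0,-0.15,5],[0.5,0.01,0,-0.17,12],[0.5,0.01,0,-0.17,19]]'; python3 rel.py .42 -.2 .235 71
```

```text
t: 13.12
ee_pos: [0.4797, 0.0702, 0.2418]
ee_rot: [179.9, 0.4, 169.4]
ft_force: [1.5, 0.7, 0.4]
grip_width: 0.393
finger_force: 0.0
d [ 0.0092 -0.2766  0.0061] turn 98.42458235714832 [0.4797 0.0702 0.2418] [179.87   0.45 169.42] [ 19.4  16.9 -42.  107.2  13.1  60.3  51.6]
```

```bash
python3 rel.py .478 -.266 .235 71; python3 inch.py '[[0.5,0.005,-0.03,0,7],[0.5,0.01,-0.06,0,14],[0.5,0.016,-0.09,0,21],[0.5,0.022,-0.12,0,28],[0.5,0.03,-0.155,0,35],[0.5,0.04,-0.19,0,42],[0.5,0.048,-0.225,0,49],[0.5,0.055,-0.26,0,56]]'; python3 rel.py .478 -.266 .235 71
```

```text
d [-0.06   -0.3308  0.0065] turn 98.42458235714832 [0.4797 0.0702 0.2418] [179.87   0.45 169.42] [ 19.4  16.9 -42.  107.2  13.1  60.3  51.6]
t: 13.78
ee_pos: [0.3762, -0.1782, 0.2371]
ee_rot: [180.0, 0.1, 113.4]
ft_force: [0.3, -0.3, 0.7]
grip_width: 0.495
finger_force: 0.0
d [-0.1211  0.0585  0.0023] turn 42.42096897096839 [ 0.3762 -0.1782  0.2371] [1.7997e+02 5.0000e-02 1.1342e+02] [ 40.7   7.8 -25.1 116.3   4.   56.6  37.1]
```

```bash
python3 inch.py '[[0.5,-0.025,0.01,0,7],[0.5,-0.05,0.02,0,14],[0.5,-0.075,0.03,0,21],[0.5,-0.1,0.045,0,28],[0.5,-0.121,0.058,0,35],[0.5,-0.121,0.058,0,42],[0.5,-0.121,0.058,0,42.4],[0.5,-0.121,0.058,0,42.4]]'; python3 - <<'E'
from h import *
o=env.observe();print(o["ee_pos"],o["ee_rot"],o["joint_positions"].round(1))
p,d,c=cam("wrist");cv2.imwrite("pics/w7.png",p);np.savez("pics/w7.npz",p=p,d=d,o=c["origin"],r=c["orientation"])
m=mask(p,(0,140,60),(8,255,255))|mask(p,(172,140,60),(180,255,255))
k=big(m);r=cv2.minAreaRect(k);print(cv2.contourArea(k),r,plane(c,[r[0]],.032)[0],plane(c,cv2.boxPoints(r),.032).round(4).tolist())
print(project(c,[[.4907,-.2281,.032],[.516,-.1546,.016]]))
E
```

```text
t: 14.45
ee_pos: [0.479, -0.2637, 0.2365]
ee_rot: [-180.0, -0.0, 71.6]
ft_force: [-0.3, 0.4, -0.2]
grip_width: 0.498
finger_force: 0.0
[ 0.47897749 -0.26374228  0.23652488] [-1.79961539e+02 -8.45550389e-03  7.15652971e+01] [ 35.   19.2 -15.4 100.8   5.8  60.8  -0.8]
194.0 ((320.5, 182.5), (15.0, 15.0), 0.0) [ 0.48622821 -0.23829869  0.032     ] [[0.4783, -0.2422, 0.032], [0.4823, -0.2305, 0.032], [0.494, -0.2344, 0.032], [0.4902, -0.2462, 0.032]]
[[321.72071066 168.94999301]
 [322.64194093  70.73757965]]
```

View pics/w7.png

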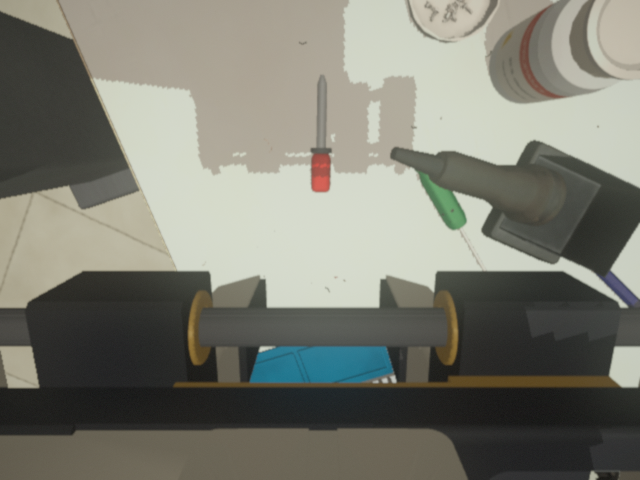

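Pin nose tip is at (322,75), collar at row ~150, and the handle runs from (320.5,152) to row 192. The soldering iron at (395,153) on the right may come near the gripper body, so I'll check its location.

```bash
python3 - <<'E'
from h import *
z=np.load("pics/w7.npz");c=env.calibration("wrist");c["origin"],c["orientation"]=z["o"],z["r"];d=z["d"]
n=plane(c,[(322,74.5)],.016)[0];k=plane(c,[(320.7,148)],.02)[0];hr=plane(c,[(320.5,191)],.02)[0];hc=plane(c,[(320.5,172)],.032)[0]
print("nose",n,"collar",k,"rear",hr,"hc",hc,"yaw",np.degrees(np.arctan2(*(n-k)[1::-1])),np.linalg.norm(n-k), "n-rear",np.linalg.norm(n-hr))
ct=env.calibration("top")
print("tri nose",tri(c,[(322,74.5)],ct,[(424,254)]),"handle",tri(c,[(320.5,172)],ct,[(465,268)]))
e=(n-k);e[2]=0;e/=np.linalg.norm(e);s=np.array([e[1],-e[0],0])
g=n-e*.080;print("grasp",g)
for u in [(396,153),(410,156),(430,162),(450,170),(480,178),(540,195),(430,190),(450,215),(545,150)]:
    P=pts(c,d,[u])[0];print(u,P.round(3),"along/right of grasp",((P-g)@e).round(3),((P-g)@s).round(3))
E
```

```text
nose [ 0.51459701 -0.1571543   0.016     ] collar [ 0.4950819  -0.21218964  0.02      ] rear [ 0.48344312 -0.24642634  0.02      ] hc [ 0.48896109 -0.23013539  0.032     ] yaw 70.47588968548716 0.0585297168748724 n-rear 0.09463647175641601
tri nose (array([ 0.51577744, -0.15605868,  0.0087119 ]), np.float64(0.001783359937112919)) handle (array([ 0.49012499, -0.23024328,  0.01906516]), np.float64(0.003600397404832581))
grasp [ 0.48786073 -0.23255438  0.016     ]
(396, 153) [ 0.541 -0.228  0.104] along/right of grasp 0.022 0.049
(410, 156) [ 0.55  -0.233  0.102] along/right of grasp 0.02 0.058
(430, 162) [ 0.562 -0.242  0.099] along/right of grasp 0.016 0.073
(450, 170) [ 0.573 -0.251  0.099] along/right of grasp 0.011 0.086
(480, 178) [ 0.593 -0.264  0.092] along/right of grasp 0.006 0.109
(540, 195) [ 0.633 -0.291  0.084] along/right of grasp -0.006 0.156
(430, 190) [ 0.574 -0.276  0.017] along/right of grasp -0.012 0.095
(450, 215) [ 0.585 -0.303  0.018] along/right of grasp -0.034 0.115
(545, 150) [ 0.673 -0.273  0.02 ] along/right of grasp 0.024 0.189
```

The iron tip is about 49 mm right of the handle at z 104 mm, so it would foul the gripper body in a cross-axis grasp. I'll first push the pin straight back along its axis by about 60 mm. For this I'll use the closed fingers turned in line with the pin, tips just above the shank, bearing on the handle's front face.

```bash
python3 rel.py .505 -.186 .235 160.5; python3 inch.py '[[0,0.011,0,0,-7],[0,0.022,0,0,-14],[0,0.033,0.001,0,-21],[0,0.044,0.001,0,-28],[0,0.055,0.001,0,-35],[0,0.066,0.001,0,-42],[0,0.076,0.001,0,-49],[0,0.081,0.001,0,-56]]' 20;  python3 rel.py .505 -.186 .235 160.5
```

```text
d [0.082  0.0004 0.0017] turn -88.87488060165299 [ 0.4788 -0.2637  0.2367] [-179.97   -0.     71.63] [ 35.1  19.2 -15.5 100.8   5.8  60.8  -0.8]
t: 15.17
ee_pos: [0.5058, -0.186, 0.2372]
ee_rot: [180.0, 0.0, 128.0]
ft_force: [0.1, -0.5, -0.2]
grip_width: 0.014
finger_force: 0.0
d [ 0.0005 -0.0006  0.0022] turn -32.46609351214707 [ 0.5058 -0.186   0.2372] [1.7998e+02 2.0000e-02 1.2803e+02] [ 36.4  20.2 -28.7 101.1  10.9  61.5  42. ]
```

```bash
python3 inch.py '[[0,0,0,0.03,-7],[0,0,0,0.06,-14],[0,0,0,0.09,-21],[0,0,0,0.1,-28],[0,0,0,0.11,-32.5],[0,0,0,0.145,-32.5],[0,0,0,0.175,-32.5],[0,0,0,0.175,-32.5]]';  python3 rel.py .505 -.186 .043 160.5
```

```text
t: 15.83
ee_pos: [0.5023, -0.1872, 0.0576]
ee_rot: [-180.0, -0.4, 160.1]
ft_force: [-1.6, 1.0, -0.1]
grip_width: 0.002
finger_force: 0.0
d [-0.0023  0.002   0.0146] turn -0.4382654060125617 [ 0.5023 -0.1872  0.0576] [-179.98   -0.41  160.06] [ 36.6  34.  -30.3 111.3  25.   41.8  61.5]
```

```bash
python3 inch.py '[[0,-0.001,0.001,0.008,0],[0,-0.001,0.001,0.0135,0],[0,-0.001,0.001,0.0135,0]]'; python3 inch.py '[[0,0,-0.008,0,0],[0,0,-0.016,0,0],[0,0,-0.024,0,0],[0,0,-0.032,0,0],[0,0,-0.04,0,0],[0,0,-0.048,0,0],[0,0,-0.056,0,0],[0,0,-0.064,0,0]]'
```

```text
t: 16.08
ee_pos: [0.5078, -0.1872, 0.0488]
ee_rot: [180.0, 0.1, 159.9]
ft_force: [-0.4, -1.2, 0.2]
grip_width: 0.005
finger_force: 0.0
t: 16.75
ee_pos: [0.4857, -0.2477, 0.0486]
ee_rot: [180.0, 0.1, 159.9]
ft_force: [1.4, 3.7, 4.8]
grip_width: 0.008
finger_force: 3.4
```

```bash
python3 inch.py '[[0,0,0,-0.03,0],[0,0,0.03,-0.07,0],[0,0.02,0.03,-0.1,0],[0,0.02,0.03,-0.1,0]]';python3 - <<'E'
from h import *
p,d,c=cam("top");cv2.imwrite("pics/top1.png",p)
f=lambda p:mask(p,(0,140,60),(8,255,255))|mask(p,(172,140,60),(180,255,255))
k=big(f(p));r=cv2.minAreaRect(k);print(cv2.contourArea(k),r,plane(c,[r[0]],.032)[0])
p,d,c=cam("wrist");cv2.imwrite("pics/w8.png",p);m=f(p);print(m.sum()/255)
k=big(m);r=cv2.minAreaRect(k);print(cv2.contourArea(k),r,plane(c,[r[0]],.032)[0])
E
```

```text
t: 17.08
ee_pos: [0.478, -0.2106, 0.1536]
ee_rot: [-180.0, 0.3, 160.0]
ft_force: [0.8, -0.1, 0.3]
grip_width: 0.003
finger_force: 0.0Traceback (most recent call last):
  File "<stdin>", line 4, in <module>
  File "h.py", line 26, in big
    c=max(cv2.findContours(m,0,2)[0],key=cv2.contourArea); return c
ValueError: max() iterable argument is empty
```

```bash
python3 - <<'E'
from h import *
f=lambda p:mask(p,(0,140,60),(8,255,255))|mask(p,(172,140,60),(180,255,255))
for n in("wrist","scene"):
    p,d,c=cam(n);cv2.imwrite(f"pics/{n}8.png",p);m=f(p)
    if m.any():
        k=big(m);r=cv2.minAreaRect(k);print(n,cv2.contourArea(k),r,plane(c,[r[0]],.02)[0])
E
```

```text
wrist 844.0 ((241.0, 260.0), (20.0, 46.0), 90.0) [ 0.47506945 -0.27226794  0.02      ]
scene 195.5 ((461.5, 247.0), (16.0, 15.0), 90.0) [ 0.46914545 -0.2595471   0.02      ]
```

View pics/wrist8.png

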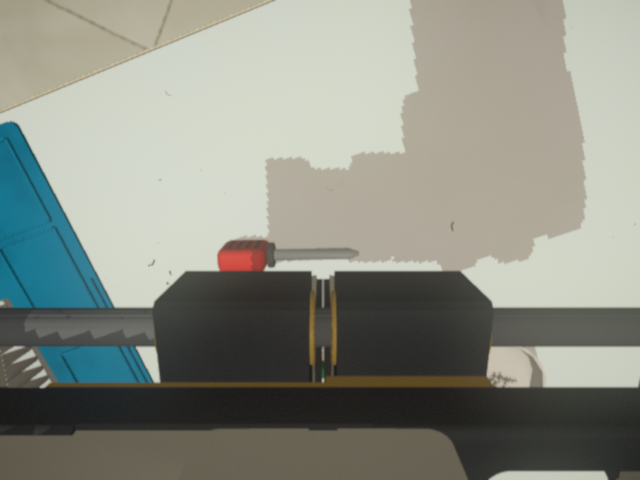

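The pin moved back about 44 mm and is still upright. Its nose is at (357,253), collar at (272,254), and the handle runs from x=218 to 268. The iron is clear now. That was the last allowed picture, so from here I work from numbers.

```bash
python3 - <<'E'
from h import *
p,d,c=cam("wrist")
# shank: grey-dark row scan: centre rows of columns 285..345 by difference to bench
g=cv2.cvtColor(p,cv2.COLOR_BGR2GRAY).astype(int)
print([ (u,g[242:268,u].tolist()) for u in (290,340)])
n=plane(c,[(357,253)],.016)[0];k=plane(c,[(272,254.3)],.016)[0];e=n-k;L=np.linalg.norm(e);e/=L
print("n",n,"L",L,"yaw",np.degrees(np.arctan2(e[1],e[0])),"grasp",n-e*.080)
for u in (218.5,268):print(plane(c,[(u,256)],.02))
E
python3 rel.py .478 -.275 .15 70.5
```

```text
[(290, [172, 170, 171, 170, 171, 170, 170, 170, 167, 155, 132, 119, 123, 129, 135, 136, 138, 137, 135, 131, 138, 174, 204, 211, 211, 211]), (340, [170, 170, 170, 170, 169, 170, 169, 167, 155, 130, 117, 119, 124, 129, 137, 141, 143, 142, 135, 142, 176, 204, 211, 211, 211, 211])]
n [ 0.49600879 -0.19728585  0.016     ] L 0.05802086650074664 yaw 70.7339613564406 grasp [ 0.4696124  -0.27280559  0.016     ]
[[ 0.46463225 -0.28545426  0.02      ]]
[[ 0.47613525 -0.25415031  0.02      ]]
d [-0.0232 -0.0572 -0.0026] turn 89.28811385423441 [ 0.476  -0.2134  0.1474] [-1.7995e+02 -7.0000e-02  1.5979e+02] [ 44.5  26.  -35.  109.1  18.9  50.8  69.8]
```

```bash
python3 inch.py '[[0.5,-0.005,-0.01,0,7],[0.5,-0.01,-0.02,0,14],[0.5,-0.015,-0.03,0,21],[0.5,-0.02,-0.04,0,28],[0.5,-0.02,-0.05,0,35],[0.5,-0.02,-0.058,0,42],[0.5,-0.02,-0.058,0,49],[0.5,-0.02,-0.058,0,56]]'; python3 rel.py .4715 -.2735 .15 70.7
```

```text
t: 17.95
ee_pos: [0.4743, -0.2749, 0.1462]
ee_rot: [-179.8, -0.1, 103.4]
ft_force: [0.2, -0.0, -0.0]
grip_width: 0.49
finger_force: 0.0
d [ 0.0021 -0.0024 -0.0038] turn 32.685134819461155 [ 0.4743 -0.2749  0.1462] [-1.7984e+02 -9.0000e-02  1.0339e+02] [ 39.3  25.6 -20.  106.3  11.1  50.2  27.3]
```

```bash
python3 inch.py '[[0.5,0,0,0,7],[0.5,0,0,0,14],[0.5,0,0,0,21],[0.5,0,0,0,28],[0.5,0,0,0,33],[0.5,0,0,0,33],[0.5,0,0,0,33]]'; python3 rel.py .4715 -.2735 .05 70.7
```

```text
t: 18.53
ee_pos: [0.475, -0.2739, 0.1468]
ee_rot: [-179.9, 0.0, 71.0]
ft_force: [0.2, -0.6, -0.1]
grip_width: 0.5
finger_force: 0.0
d [-0.0007 -0.0032  0.0968] turn 0.30271354616321844 [ 0.475  -0.2739  0.1468] [-1.7986e+02  2.0000e-02  7.1000e+01] [ 33.4  24.6 -12.1 106.8   6.7  49.4  -1. ]
```

```bash
python3 - <<'E'
from h import *
p,d,c=cam("wrist");m=mask(p,(0,140,60),(8,255,255))|mask(p,(172,140,60),(180,255,255));k=big(m);r=cv2.boundingRect(k);print(r,cv2.contourArea(k))
g=cv2.cvtColor(p,cv2.COLOR_BGR2GRAY).astype(int)
y=r[1]-30;print(y,g[y,300:345].tolist());y=r[1]-60;print(y,g[y,300:345].tolist())
print("project tcp",project(c,[[.475,-.2739,.016],[.4715,-.2735,.016],[.4715,-.2735,.03],[.4979,-.1980,.016]]))
E
```

```text
(307, 222, 22, 34) 593.5
192 [208, 202, 194, 179, 171, 171, 171, 170, 171, 170, 168, 152, 133, 126, 131, 136, 141, 145, 144, 140, 137, 130, 124, 130, 160, 170, 171, 171, 173, 181, 190, 182, 183, 202, 209, 209, 208, 202, 198, 195, 183, 174, 171, 171, 171]
162 [169, 169, 169, 169, 169, 169, 169, 169, 168, 170, 163, 141, 124, 124, 129, 134, 140, 144, 142, 140, 135, 130, 123, 130, 160, 168, 169, 169, 170, 169, 169, 169, 169, 169, 169, 169, 170, 168, 169, 168, 169, 169, 170, 169, 169]
project tcp [[322.0945686  233.89692598]
 [316.9718308  234.99859818]
 [316.64111414 240.08578216]
 [317.15461448 110.36245211]]
```

```bash
python3 inch.py '[[0.5,-0.001,-0.003,0.03,0.3],[0.5,-0.001,-0.003,0.065,0.3],[0.5,-0.001,-0.003,0.095,0.3],[0.5,-0.001,-0.003,0.11,0.3],[0.5,-0.001,-0.003,0.115,0.3],[0.5,-0.001,-0.003,0.115,0.3],[0.5,-0.001,-0.003,0.115,0.3]]'; python3 rel.py .4715 -.2735 .024 70.7
```

```text
t: 19.17
ee_pos: [0.4729, -0.2738, 0.0336]
ee_rot: [180.0, -0.0, 70.6]
ft_force: [1.2, 0.0, 0.2]
grip_width: 0.499
finger_force: 0.0
d [-0.0001 -0.0014  0.0096] turn -0.08752376190751932 [ 0.4729 -0.2738  0.0336] [179.98  -0.    70.61] [ 31.9  33.6 -10.2 112.2   9.9  35.   -4.1]
```

```bash
python3 inch.py '[[0.5,0,-0.0013,0.006,0],[0.5,0,-0.0013,0.0096,0],[0.5,0,-0.0013,0.0096,0],[0,0,-0.0013,0.0096,0],[0,0,-0.0013,0.0096,0],[0,0,-0.0013,0.0096,0],[0,0,-0.0013,0.0096,0],[0,0,-0.0013,0.0096,0]]' 30;python3 inch.py '[[0,0,0,0,0],[0,0,0,0,0]]'
```

```text
t: 19.83
ee_pos: [0.4714, -0.2732, 0.0237]
ee_rot: [180.0, 0.0, 70.6]
ft_force: [0.0, 0.7, 0.4]
grip_width: 0.183
finger_force: 0.0
t: 20.0
ee_pos: [0.4714, -0.2732, 0.0237]
ee_rot: [180.0, 0.0, 70.6]
ft_force: [-1.1, -0.2, 2.4]
grip_width: 0.173
finger_force: 30.0
```

```bash
python3 inch.py '[[0,0,0,-0.02,0],[0,0,0,-0.05,0],[0,0.01,0,-0.08,-4],[0,0.035,0,-0.09,-11],[0,0.06,0,-0.09,-18],[0,0.085,0,-0.09,-25],[0,0.11,0,-0.09,-28.2],[0,0.14,0,-0.09,-28.2]]'; python3 rel.py .4767 -.0627 .1 98.8
```

```text
t: 20.67
ee_pos: [0.5176, -0.1412, 0.1135]
ee_rot: [-180.0, 0.0, 98.9]
ft_force: [0.1, 0.1, -0.8]
grip_width: 0.177
finger_force: 30.0
d [ 0.0839 -0.0283  0.0135] turn 0.0849445794314505 [ 0.5176 -0.1412  0.1135] [-1.7998e+02  3.0000e-02  9.8880e+01] [ 24.5  27.1 -20.2 109.8  12.8  45.3   6.2]
```

```bash
python3 inch.py '[[0,0.02,-0.015,0,0],[0,0.045,-0.028,0,0],[0,0.065,-0.028,0.01,0],[0,0.08,-0.028,0.02,0],[0,0.09,-0.028,0.032,0],[0,0.09,-0.028,0.037,0],[0,0.09,-0.028,0.037,0],[0,0.09,-0.028,0.037,0]]'; cat > al.py <<'E'
from h import *
import jig,sys
th=jig.q[2];Rz=R.from_euler("z",th).as_matrix()[:2,:2]
toj=lambda P:(np.c_[(np.atleast_2d(P)[:,:2]-jig.q[:2])@Rz*1e3,np.atleast_2d(P)[:,2]*1e3])
o=env.observe();print("tcp jig",toj(o["ee_pos"]).round(1),o["ee_rot"].round(2),o["ft_force"].round(1))
p,d,c=cam("wrist");cv2.imwrite(f"pics/a{int(o['t']*100)}.png",p)
g=cv2.cvtColor(p,cv2.COLOR_BGR2GRAY).astype(int)
T=o["ee_pos"];ex=R.from_euler("xyz",o["ee_rot"],degrees=True).as_matrix()[:,0]
n=T+ex*.08-[0,0,.0077]
print("nose px pred",project(c,[n,T+ex*.03-[0,0,.0077]]))
J=lambda x,y,z:np.r_[jig.q[:2]+Rz@np.array([x,y])/1e3,z/1e3]
print("lugR px pred",project(c,[J(-64,-19.5,66),J(-75,-19.5,66),J(-53,-19.5,66),J(-75,-7.5,66),J(-53,-7.5,66)]).round(1).tolist())
E
python3 al.py
```

```text
t: 21.33
ee_pos: [0.4765, -0.0572, 0.0765]
ee_rot: [-180.0, 0.0, 98.7]
ft_force: [-0.4, -0.1, -0.4]
grip_width: 0.171
finger_force: 30.0
tcp jig [[ -63.3 -124.6   76.5]] [-1.7996e+02  2.0000e-02  9.8720e+01] [-0.4 -0.1 -0.4]
nose px pred [[322.84042552  85.62267251]
 [322.82989641 230.93175991]]
lugR px pred [[320.2, 5.2], [286.6, 5.3], [353.8, 5.1], [285.8, -36.3], [354.5, -36.4]]
```

```bash
python3 inch.py '[[0,0.006,0,0.001,0],[0,0.012,0,0.0025,0],[0,0.015,0,0.0025,0],[0,0.015,0,0.0025,0],[0,0.015,0,0.0025,0]]'; cat >> al.py <<'E'
for y in list(range(6,60,6))+list(range(70,190,15)):
    print(y,g[y,250:400:3].tolist())
E
python3 al.py
```

```text
t: 21.8
ee_pos: [0.4743, -0.0413, 0.0742]
ee_rot: [180.0, 0.0, 98.8]
ft_force: [0.2, -0.1, -0.9]
grip_width: 0.171
finger_force: 30.0
tcp jig [[ -63.1 -108.6   74.2]] [179.99   0.    98.79] [ 0.2 -0.1 -0.9]
nose px pred [[322.79333279  85.67214698]
 [322.78154179 230.97743815]]
lugR px pred [[320.0, 56.8], [286.8, 56.8], [353.2, 56.8], [286.0, 17.0], [353.9, 16.9]]
6 [161, 161, 162, 161, 161, 161, 161, 161, 156, 73, 79, 81, 85, 92, 81, 79, 76, 76, 76, 80, 92, 102, 112, 119, 118, 107, 98, 83, 80, 79, 77, 77, 79, 86, 90, 159, 167, 167, 168, 167, 167, 167, 168, 167, 167, 167, 166, 164, 165, 167]
12 [161, 162, 162, 162, 162, 162, 162, 162, 162, 75, 79, 82, 82, 80, 81, 88, 100, 113, 119, 121, 125, 128, 128, 129, 131, 131, 131, 129, 126, 124, 117, 102, 91, 91, 154, 170, 170, 170, 171, 170, 171, 170, 171, 171, 171, 170, 169, 165, 166, 166]
18 [163, 163, 162, 163, 162, 162, 162, 162, 161, 78, 80, 82, 83, 93, 104, 107, 111, 115, 120, 126, 130, 133, 136, 139, 134, 132, 132, 130, 128, 124, 121, 116, 116, 111, 134, 169, 168, 170, 170, 170, 170, 170, 170, 170, 170, 168, 168, 166, 167, 167]
24 [16
[... 2739 characters left out ...]
 169, 169, 169, 169, 169, 168, 169, 168, 138, 113, 125, 135, 142, 138, 131, 122, 159, 168, 168, 168, 168, 168, 168, 167, 167, 167, 168, 168, 167, 167, 168, 168, 168, 168, 167, 168, 168, 168]
160 [170, 170, 169, 169, 170, 170, 169, 170, 169, 169, 169, 170, 169, 169, 168, 170, 169, 168, 169, 168, 148, 115, 126, 136, 142, 139, 132, 122, 159, 168, 169, 169, 169, 168, 168, 169, 170, 168, 168, 168, 169, 169, 169, 169, 168, 169, 169, 168, 168, 170]
175 [169, 170, 170, 169, 170, 170, 170, 170, 170, 170, 169, 169, 169, 169, 170, 169, 169, 169, 169, 169, 160, 115, 127, 135, 142, 139, 132, 120, 160, 168, 169, 169, 169, 169, 169, 169, 170, 169, 169, 169, 168, 169, 169, 169, 169, 169, 169, 169, 169, 168]
```

```bash
sed -i '/^for y/,$d' al.py; cat >> al.py <<'E'
s=cv2.cvtColor(p,cv2.COLOR_BGR2HSV)[...,1].astype(int)
r0=int(project(c,[J(-64,-19.5,66)])[0,1])
for y in (r0-27,r0-20,r0-13): print("sat",y,s[y,280:362:1][:14].tolist(),s[y,344:360].tolist())
E2=[]
for y in range(100,180,10):
    w=g[y,300:345].astype(float);bg=np.median(np.r_[w[:5],w[-8:-3]]);m=bg-w
    xs=np.arange(300,345);k=w<(bg-15);i=np.where(k[:42])[0];i=i[(i>2)&(i<36)]
    a,b=i[0],i[-1];sub=lambda i,j:(bg-15-w[i])/(w[j]-w[i])
    E2.append((y,round(300+a-sub(a,a-1),2),round(300+b+sub(b,b+1),2)))
print("shank",E2,np.mean([(a+b)/2 for _,a,b in E2]))
E
python3 al.py
```

```text
tcp jig [[ -63.1 -108.8   74.1]] [1.7999e+02 1.0000e-02 9.8770e+01] [-0.5  0.2 -1. ]
nose px pred [[322.80450665  85.62806159]
 [322.79591209 230.93391381]]
lugR px pred [[320.0, 56.0], [286.7, 56.0], [353.2, 56.0], [285.9, 16.1], [353.8, 16.0]]
sat 28 [80, 84, 78, 81, 81, 76, 43, 23, 19, 23, 25, 22, 21, 23] [19, 19, 20, 20, 20, 18, 19, 20, 21, 22, 26, 23, 22, 22, 28, 25]
sat 35 [76, 83, 83, 83, 83, 73, 45, 24, 19, 23, 20, 24, 22, 21] [20, 18, 20, 18, 18, 21, 21, 22, 21, 19, 20, 23, 19, 20, 17, 17]
sat 42 [76, 75, 78, 80, 76, 72, 48, 28, 24, 23, 22, 22, 24, 21] [22, 22, 20, 20, 19, 21, 21, 18, 19, 20, 20, 20, 18, 16, 17, 16]
shank [(100, np.float64(309.29), np.float64(333.83)), (110, np.float64(309.23), np.float64(333.88)), (120, np.float64(309.24), np.float64(333.79)), (130, np.float64(309.36), np.float64(333.84)), (140, np.float64(309.38), np.float64(333.78)), (150, np.float64(309.72), np.float64(333.81)), (160, np.float64(309.69), np.float64(333.85)), (170, np.float64(309.67), np.float64(333.8))] 321.635
```

```bash
python3 inch.py '[[0,0,-0.0005,0.0004,0],[0,0.003,-0.0005,0.0004,0],[0,0.006,-0.0005,0.0004,0],[0,0.009,-0.0005,0.0004,0],[0,0.012,-0.0005,0.0004,0],[0,0.015,-0.0005,0.0004,0],[0,0.018,-0.0005,0.0004,0],[0,0.018,-0.0005,0.0004,0]]'; python3 al.py
```

```text
t: 22.57
ee_pos: [0.4709, -0.023, 0.0737]
ee_rot: [180.0, -0.0, 98.8]
ft_force: [-0.2, -0.3, -0.5]
grip_width: 0.171
finger_force: 30.0
tcp jig [[-63.6 -90.   73.7]] [ 1.800e+02 -2.000e-02  9.881e+01] [-0.2 -0.3 -0.5]
nose px pred [[322.82264156  85.68348796]
 [322.8102658  230.98685889]]
lugR px pred [[321.7, 115.3], [289.4, 115.3], [353.9, 115.3], [288.7, 77.9], [354.6, 77.9]]
sat 88 [56, 65, 67, 75, 72, 73, 75, 77, 60, 38, 22, 23, 24, 24] [23, 23, 21, 17, 17, 20, 22, 20, 21, 20, 19, 21, 20, 19, 16, 15]
sat 95 [58, 65, 69, 70, 72, 74, 75, 73, 65, 39, 25, 26, 22, 24] [21, 21, 21, 19, 22, 22, 20, 20, 22, 20, 21, 21, 22, 19, 16, 17]
sat 102 [47, 64, 67, 68, 71, 74, 70, 71, 64, 43, 25, 20, 25, 21] [19, 19, 19, 19, 20, 20, 18, 19, 22, 21, 24, 21, 21, 17, 17, 17]Traceback (most recent call last):
  File "al.py", line 20, in <module>
    a,b=i[0],i[-1];sub=lambda i,j:(bg-15-w[i])/(w[j]-w[i])
        ~^^^
IndexError: index 0 is out of bounds for axis 0 with size 0
```

The nose is about 9 mm into the first lug with no force on the wrist, so I'll keep going.

```bash
python3 inch.py '[[0,0.004,0,0,0],[0,0.008,0,0,0],[0,0.012,0,0,0],[0,0.016,0,0,0],[0,0.020,0,0,0],[0,0.024,0,0,0],[0,0.028,0,0,0],[0,0.032,0,0,0]]'
```

```text
t: 23.28
ee_pos: [0.4661, 0.0082, 0.0737]
ee_rot: [180.0, -0.0, 98.8]
ft_force: [0.5, 0.0, -1.9]
grip_width: 0.175
finger_force: 30.0
```

```bash
python3 inch.py '[[0,0.004,0,0,0],[0,0.008,0,0,0],[0,0.012,0,0,0],[0,0.014,0,0,0],[0,0.014,0,0,0]]'; python3 inch.py '[[0,0.001,0,0,0],[0,0.002,0,0,0],[0,0.003,0,0,0],[0,0.004,0,0,0],[0,0.004,0,0,0]]'
```

```text
t: 23.7
ee_pos: [0.464, 0.022, 0.0737]
ee_rot: [180.0, 0.0, 98.8]
ft_force: [-0.0, -0.5, -0.7]
grip_width: 0.175
finger_force: 30.0
t: 24.12
ee_pos: [0.4638, 0.0225, 0.0737]
ee_rot: [-180.0, 0.2, 98.6]
ft_force: [1.9, -10.8, 0.8]
grip_width: 0.173
finger_force: 30.0
```

```bash
python3 inch.py '[[0,0.0005,0,0,0],[0,0.001,0,0,0],[0,0.001,0,0,0]]'; sed -i '/^E2=/,$d' al.py; cat >> al.py <<'E'
m=mask(p,(0,140,50),(8,255,255))|mask(p,(172,140,50),(180,255,255));k=big(m);r=cv2.boundingRect(k);print(r)
print("handle front top jig",toj(plane(c,[(r[0]+r[2]/2,r[1])],.082)))
u=int(r[0]+r[2]/2)
for x in (u-7,u-4,u,u+4,u+7): print(x,list(zip(range(r[1]-50,r[1]+6),g[r[1]-50:r[1]+6,x].tolist())) if x==u else g[r[1]-50:r[1]+6,x].tolist())
print("pred rows: collar top if home",project(c,[J(-64,-19.5,75),J(-64,-24,75),J(-64,-19.5,77),J(-64,-7.5,77),J(-64,-24,82)])[:,1])
E
python3 al.py
```

```text
t: 24.37
ee_pos: [0.4637, 0.0226, 0.0737]
ee_rot: [-180.0, 0.2, 98.5]
ft_force: [2.1, -14.3, 1.1]
grip_width: 0.172
finger_force: 30.0
tcp jig [[-63.7 -43.8  73.7]] [-179.98    0.23   98.53] [  2.1 -14.3   1.1]
nose px pred [[322.83607084  85.56195954]
 [322.82335328 230.89512654]]
lugR px pred [[321.7, 246.0], [291.9, 246.1], [351.6, 245.9], [291.1, 214.1], [352.0, 213.8]]
sat 219 [32, 32, 31, 48, 57, 58, 62, 61, 60, 64, 61, 49, 27, 26] [23, 23, 23, 20, 23, 21, 24, 21, 25, 23, 23, 19, 19, 19, 19, 19]
sat 226 [32, 32, 32, 33, 37, 46, 59, 61, 64, 61, 58, 43, 22, 23] [23, 23, 21, 22, 22, 20, 21, 21, 19, 25, 23, 20, 18, 15, 18, 21]
sat 233 [31, 32, 30, 30, 31, 31, 31, 31, 31, 30, 31, 32, 30, 30] [23, 23, 21, 24, 24, 25, 22, 24, 23, 25, 21, 21, 18, 22, 22, 27]
(300, 264, 46, 44)
handle front top jig [[-63.55720561 -21.35406058  82.        ]]
316 [132, 125, 120, 121, 112, 102, 104, 113, 126, 133, 135, 136, 136, 137, 137, 138, 138, 138, 137, 137, 137, 137, 136, 136, 135, 136, 134, 134, 134, 133, 132, 132, 132, 132, 133, 132, 133, 133, 130, 123, 106, 86, 81, 80, 80, 79, 80, 80, 80, 79, 74, 
[... 887 characters left out ...]
264, 77), (265, 75), (266, 67), (267, 67), (268, 64), (269, 67)]
327 [126, 124, 127, 128, 118, 104, 105, 115, 128, 135, 137, 137, 137, 136, 135, 135, 134, 134, 133, 133, 134, 134, 135, 135, 136, 137, 136, 136, 137, 137, 137, 137, 137, 137, 137, 136, 135, 133, 128, 120, 101, 85, 80, 80, 79, 81, 78, 78, 79, 76, 75, 68, 65, 64, 64, 66]
330 [123, 117, 118, 113, 108, 101, 105, 117, 129, 134, 136, 136, 135, 135, 135, 134, 133, 133, 133, 132, 131, 130, 131, 131, 131, 133, 132, 133, 133, 135, 134, 135, 135, 134, 134, 134, 134, 132, 129, 116, 98, 83, 79, 78, 78, 77, 79, 78, 78, 77, 73, 67, 64, 62, 63, 65]
pred rows: collar top if home [252.78278895 265.14981836 254.40323768 220.02796145 271.58180061]
```

The lug top runs to row 254 and the dark collar starts straight after it. No bright shank shows between them, and 14 N of push gives no further travel, so the pin is home. I'll relax the push, open the fingers and lift straight up.

```bash
python3 inch.py '[[0,-0.002,0,0,0],[0,-0.0035,0,0,0],[0,-0.0035,0,0,0],[0.35,-0.0035,0,0,0],[0.35,-0.0035,0,0,0],[0.35,-0.0035,0,0,0],[0.35,-0.0035,0,0,0],[0.35,-0.0035,0,0,0]]'; python3 inch.py '[[0.35,0,0,-0.005,0],[0.35,0,0,-0.02,0],[0.35,0,0,-0.05,0],[0.35,0,0,-0.085,0],[0.35,-0.02,0,-0.12,0],[0.35,-0.05,0,-0.15,0],[0.35,-0.07,0,-0.16,0],[0.35,-0.07,0,-0.16,0]]'; python3 - <<'E'
from h import *
import jig
Rz=R.from_euler("z",jig.q[2]).as_matrix()[:2,:2];toj=lambda P:np.c_[(P[:,:2]-jig.q[:2])@Rz*1e3,P[:,2]*1e3]
p,d,c=cam("wrist");cv2.imwrite("pics/end.png",p)
m=mask(p,(0,140,50),(8,255,255))|mask(p,(172,140,50),(180,255,255));k=big(m);r=cv2.boundingRect(k);print(r,toj(plane(c,[(r[0]+r[2]/2,r[1]),(r[0]+r[2]/2,r[1]+r[3])],.082)))
u=int(r[0]+r[2]/2);print(r[1]-60);print(p[max(0,r[1]-60):r[1]+4,u].tolist())
J=lambda x,y,z:np.r_[jig.q[:2]+Rz@np.array([x,y])/1e3,z/1e3]
print(project(c,[J(-64,y,77) for y in(-19.5,-7.5,7.5,19.5)]+[J(-64,38.5,66)]).round(1).tolist())
E
```

```text
t: 25.08
ee_pos: [0.4638, 0.0234, 0.0737]
ee_rot: [180.0, -0.0, 98.8]
ft_force: [-0.1, -0.1, 0.9]
grip_width: 0.35
finger_force: 0.0
t: 25.75
ee_pos: [0.4764, -0.0506, 0.2371]
ee_rot: [179.7, 0.2, 98.4]
ft_force: [-0.3, -0.3, -0.0]
grip_width: 0.348
finger_force: 0.0
(308, 93, 21, 45) [[-63.75426658 -26.91407151  82.        ]
 [-64.02362188 -56.31700863  82.        ]]
33
[[139, 147, 149], [138, 147, 148], [138, 146, 148], [137, 145, 147], [132, 141, 143], [117, 126, 128], [99, 107, 109], [97, 104, 106], [112, 121, 123], [122, 129, 132], [123, 130, 133], [126, 134, 136], [130, 138, 141], [133, 140, 143], [134, 142, 144], [135, 144, 145], [138, 146, 148], [138, 147, 149], [139, 147, 149], [141, 149, 150], [140, 148, 149], [141, 149, 151], [140, 149, 150], [140, 149, 150], [139, 148, 150], [139, 148, 149], [133, 142, 143], [119, 127, 129], [101, 109, 111], [107, 116, 118], [123, 131, 133], [121, 129, 132], [123, 131, 134], [129, 136, 140], [133, 141, 143], [135, 143, 145], [137, 145, 147], [139, 147, 149], [139, 148, 149], [140, 148, 149], [140, 149, 150], [141, 149, 151], [142, 150, 152], [142, 150, 152], [141, 149, 152], [140, 149, 151], [139, 148, 150], [136, 145, 148], [127, 135, 138], [113, 120, 123], [110, 118, 121], [118, 128, 129], [106, 114, 116], [87, 93, 95], [80, 86, 88], [80, 86, 88], [80, 86, 88], [79, 86, 89], [69, 75, 95], [58, 66, 116], [53, 59, 137], [52, 60, 148], [55, 62, 153], [54, 62, 155]]
[[318.1, 82.2], [317.9, 63.2], [317.7, 39.0], [317.5, 19.1], [317.3, -7.6]]
```

```bash
python3 - <<'E'
from h import *
import jig
Rz=R.from_euler("z",jig.q[2]).as_matrix()[:2,:2];J=lambda x,y,z:np.r_[jig.q[:2]+Rz@np.array([x,y])/1e3,z/1e3]
p,d,c=cam("wrist");g=cv2.cvtColor(p,cv2.COLOR_BGR2GRAY).astype(int);s=cv2.cvtColor(p,cv2.COLOR_BGR2HSV)[...,1]
for y in range(76,96):print(y,g[y,294:342:2].tolist())
print("sat");[print(y,s[y,294:342:2].tolist()) for y in (80,82,84,85,86,88)]
print(project(c,[J(-64,-19.5,75),J(-64,-19.5,70),J(-64,-24,75),J(-64,-24,82),J(-64,-56,82),J(-64,-22.5,70),J(-73,-19.5,66),J(-55,-19.5,66),J(-75,-19.5,66),J(-53,-19.5,66)]).round(1).tolist())
m=mask(p,(0,140,50),(8,255,255))|mask(p,(172,140,50),(180,255,255));print(cv2.boundingRect(big(m)),[ (y,int(m[y].sum()//255)) for y in range(88,145,3)])
E
```

```text
76 [166, 139, 85, 90, 91, 90, 103, 114, 120, 124, 130, 135, 144, 149, 144, 138, 133, 127, 122, 117, 108, 94, 108, 147]
77 [166, 139, 88, 90, 91, 90, 104, 113, 122, 125, 129, 135, 144, 150, 145, 138, 133, 128, 122, 116, 110, 92, 108, 148]
78 [165, 142, 86, 90, 92, 91, 103, 112, 120, 126, 130, 136, 143, 150, 147, 139, 133, 128, 123, 116, 108, 93, 108, 148]
79 [167, 148, 87, 90, 92, 91, 103, 113, 122, 127, 130, 136, 143, 150, 148, 140, 131, 125, 122, 116, 107, 94, 109, 147]
80 [166, 153, 89, 91, 92, 92, 103, 113, 121, 127, 133, 135, 144, 149, 148, 142, 132, 125, 122, 116, 107, 94, 109, 148]
81 [166, 156, 88, 91, 91, 91, 105, 112, 119, 127, 134, 137, 143, 150, 149, 143, 132, 126, 121, 115, 107, 93, 109, 148]
82 [167, 156, 88, 90, 92, 93, 105, 113, 120, 127, 134, 138, 142, 149, 148, 142, 134, 125, 121, 115, 106, 93, 110, 149]
83 [166, 154, 87, 90, 92, 93, 105, 112, 118, 127, 135, 140, 144, 148, 146, 143, 134, 125, 121, 116, 105, 94, 109, 148]
84 [166, 155, 88, 90, 91, 92, 105, 114, 119, 126, 135, 140, 142, 147, 143, 140, 133, 126, 119, 113, 106, 93, 109, 148]
85 [167, 156, 87, 91, 92, 93,
[... 1427 characters left out ...]
 22, 21, 22, 24, 44, 25, 17]
85 [31, 31, 56, 68, 64, 48, 28, 24, 23, 22, 23, 22, 20, 20, 21, 21, 20, 21, 22, 24, 26, 46, 25, 17]
86 [31, 31, 56, 65, 67, 53, 24, 28, 25, 24, 21, 23, 23, 25, 26, 25, 22, 23, 23, 21, 25, 51, 23, 17]
88 [31, 31, 58, 63, 65, 61, 37, 23, 25, 28, 27, 25, 22, 22, 21, 23, 27, 26, 23, 23, 38, 60, 28, 17]
[[319.9, 86.6], [319.9, 87.4], [320.0, 93.5], [319.9, 92.5], [320.3, 141.7], [320.0, 92.0], [307.2, 88.1], [332.7, 88.0], [304.3, 88.1], [335.6, 88.0]]
(310, 97, 21, 45) [(88, 0), (91, 0), (94, 0), (97, 15), (100, 20), (103, 21), (106, 21), (109, 21), (112, 20), (115, 21), (118, 20), (121, 20), (124, 20), (127, 20), (130, 20), (133, 20), (136, 19), (139, 17), (142, 0)]
```

The end profile suggests the collar sprung back to about 1.5 mm off the lug: a bright strip shows at rows 87–89, and the handle sits about 2 px behind its home position. I'll close the fingers and push on the handle's rear face to seat it.

```bash
cat > jt.py <<'E'
import sys
from h import *
import jig
Rz=R.from_euler("z",jig.q[2]).as_matrix()[:2,:2];o=env.observe()
x,y,z=map(float,sys.argv[1:4]);t=np.r_[jig.q[:2]+Rz@np.array([x,y])/1e3,z/1e3]
print("d",R.from_euler("xyz",o["ee_rot"],degrees=True).inv().apply(t-o["ee_pos"]).round(4),"turn",o["ee_rot"][2]-98.8)
E
python3 jt.py -64 -85 75; python3 inch.py '[[0,0.01,0,0.03,0],[0,0.02,0,0.06,0],[0,0.03,0,0.09,0],[0,0.03,0,0.12,0],[0,0.03,0,0.14,0],[0,0.03,0,0.15,0],[0,0.03,0,0.15,0],[0,0.03,0,0.15,0]]' 20; python3 jt.py -64 -70 75
```

```text
d [ 0.0289 -0.0005  0.1592] turn -0.15718627916020012
t: 26.52
ee_pos: [0.4695, -0.0157, 0.0836]
ee_rot: [-179.9, -0.0, 98.8]
ft_force: [0.7, -0.1, 0.6]
grip_width: 0.008
finger_force: 0.0
d [ 0.0125 -0.0001  0.0086] turn 0.022216785545381867
```

```bash
python3 inch.py '[[0,0.002,0,0.008,0],[0,0.006,0,0.0086,0],[0,0.010,0,0.0086,0],[0,0.012,0,0.0086,0],[0,0.014,0,0.0086,0],[0,0.015,0,0.0086,0],[0,0.016,0,0.0086,0],[0,0.016,0,0.0086,0]]'; python3 jt.py -64 -66 75
```

```text
t: 27.18
ee_pos: [0.4675, -0.0005, 0.0752]
ee_rot: [180.0, 0.0, 98.8]
ft_force: [-0.9, -0.7, 0.5]
grip_width: 0.005
finger_force: 0.0
d [ 0.0012 -0.0004  0.0002] turn -0.03602790980477266
```

```bash
python3 inch.py '[[0,0.001,0,0,0],[0,0.002,0,0,0],[0,0.003,0,0,0],[0,0.004,0,0,0],[0,0.004,0,0,0]]'; python3 jt.py -64 -66 75;  python3 inch.py '[[0,0.001,0,0,0],[0,0.002,0,0,0],[0,0.003,0,0,0],[0,0.003,0,0,0],[0,0.003,0,0,0]]'; python3 jt.py -64 -66 75
```

```text
t: 27.6
ee_pos: [0.4674, 0.0005, 0.0754]
ee_rot: [180.0, 0.2, 98.6]
ft_force: [1.6, -11.1, 5.5]
grip_width: 0.01
finger_force: 5.5
d [ 0.0002 -0.0005  0.0004] turn -0.20249085917340892
t: 28.02
ee_pos: [0.4674, 0.0008, 0.0757]
ee_rot: [180.0, 0.3, 98.5]
ft_force: [3.0, -21.0, 9.5]
grip_width: 0.004
finger_force: 10.3
d [-0.0002 -0.0006  0.0007] turn -0.34620767485334625
```

```bash
python3 inch.py '[[0,-0.006,0,0,0],[0,-0.015,0,0,0],[0,-0.03,0,-0.01,0],[0,-0.04,0,-0.04,0],[0,-0.04,0,-0.08,0],[0,-0.045,0,-0.12,0],[0,-0.05,0,-0.155,0],[0,-0.05,0,-0.16,0]]'; python3 inch.py '[[0,0,0,0,0],[0,0,0,0,0],[0,0,0,0,0]]'; python3 - <<'E'
from h import *
import jig
Rz=R.from_euler("z",jig.q[2]).as_matrix()[:2,:2];J=lambda x,y,z:np.r_[jig.q[:2]+Rz@np.array([x,y])/1e3,z/1e3]
p,d,c=cam("wrist");g=cv2.cvtColor(p,cv2.COLOR_BGR2GRAY).astype(int);s=cv2.cvtColor(p,cv2.COLOR_BGR2HSV)[...,1]
P=project(c,[J(-64,-19.5,77),J(-64,-19.5,75),J(-64,-24,75),J(-64,-24,82),J(-64,-56,82)]).round(1);print(P.tolist())
m=mask(p,(0,140,50),(8,255,255))|mask(p,(172,140,50),(180,255,255));r=cv2.boundingRect(big(m));print(r)
u=r[0]+r[2]//2;a=int(P[0,1])-6
for y in range(a,a+18):print(y,g[y,u-14:u+15:2].tolist(),s[y,u-14:u+15:4].tolist())
print(env.observe()["ee_pos"])
E
```

```text
t: 28.68
ee_pos: [0.4767, -0.0438, 0.2408]
ee_rot: [179.5, 0.1, 98.7]
ft_force: [1.4, -0.0, -0.2]
grip_width: 0.005
finger_force: 0.0
t: 28.93
ee_pos: [0.4729, -0.0431, 0.2335]
ee_rot: [-179.9, -0.0, 98.8]
ft_force: [-0.1, -0.1, -0.4]
grip_width: 0.004
finger_force: 0.0
[[324.2, 95.2], [324.2, 95.5], [324.2, 102.4], [324.2, 101.5], [324.2, 150.5]]
(315, 106, 20, 44)
89 [107, 116, 123, 130, 134, 139, 147, 149, 146, 138, 130, 125, 121, 114, 102] [23, 22, 21, 19, 19, 19, 21, 25]
90 [109, 115, 122, 130, 134, 139, 145, 150, 146, 138, 130, 124, 120, 114, 99] [25, 24, 21, 19, 21, 21, 23, 23]
91 [109, 117, 122, 130, 136, 140, 146, 149, 146, 140, 131, 123, 119, 114, 101] [25, 24, 20, 19, 17, 21, 23, 20]
92 [110, 116, 123, 130, 137, 140, 145, 149, 145, 140, 131, 123, 118, 112, 101] [23, 22, 20, 19, 19, 19, 23, 23]
93 [110, 115, 121, 130, 137, 140, 143, 146, 142, 138, 131, 122, 118, 112, 100] [25, 25, 18, 19, 21, 21, 21, 20]
94 [110, 114, 120, 125, 133, 133, 136, 135, 132, 129, 124, 120, 114, 110, 98] [23, 21, 19, 20, 19, 22, 22, 23]
95 [105, 107, 110, 112, 119, 118, 118, 121, 117, 114, 114, 10
[... 480 characters left out ...]
, 86, 87, 84, 82, 77, 75, 78, 91] [57, 30, 25, 23, 23, 21, 26, 65]
101 [88, 73, 75, 79, 81, 84, 85, 87, 85, 83, 83, 80, 75, 80, 93] [55, 29, 25, 26, 21, 18, 30, 69]
102 [88, 73, 74, 79, 83, 84, 86, 87, 86, 83, 81, 78, 75, 81, 93] [58, 26, 21, 21, 23, 21, 29, 64]
103 [89, 74, 76, 79, 82, 83, 85, 85, 84, 82, 79, 78, 75, 83, 91] [60, 29, 32, 37, 32, 28, 27, 65]
104 [89, 77, 77, 77, 80, 82, 82, 82, 82, 81, 78, 76, 76, 83, 87] [58, 32, 76, 77, 77, 65, 33, 61]
105 [84, 80, 80, 80, 79, 79, 81, 81, 79, 80, 79, 77, 78, 81, 81] [55, 41, 132, 135, 136, 121, 44, 60]
106 [89, 87, 83, 82, 85, 84, 84, 83, 84, 83, 82, 81, 83, 92, 82] [46, 98, 154, 154, 155, 155, 57, 47]
[ 0.47288044 -0.04300874  0.23335599]
```

The pin met a hard stop at 21 N on its rear face. The thin strip at the top fits the released pin drooping slightly in its 1 mm of clearance, so the collar's lower edge is on the lug. The arm is clear, so I'll hand in.

```bash
python3 -c "
from workcell import env
print(env.close_job())"
```

```text
the job is handed in; nothing more can be done
None
```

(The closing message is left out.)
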